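# Load, lid and index the parts pot

### The arm

A 6-joint arm with a two-finger parallel gripper is mounted at the origin on the work surface. World frame = base frame: x ahead of the robot, y to its left, z up, the work surface at z = 0. Lengths are in mm, angles in rad, forces in N, time in s.
With the tool pointing down it reaches from about 325 to 750 mm from the base axis. Payload 7.6 kg.
Tool frame: the origin (TCP) lies on the centre line of the jaws, within the pads' length; the fingertips stand 19 mm ahead of it and the grasp point (between the pads) is the TCP; x points along the fingers, z is the direction in which the jaws open and shut, and the axes are right-handed (so a half turn about x gives the same grasp; the last joint's range is limited). The gripper opens to 85 mm and grips with 20 to 120 N. Pads are 22 mm wide; open, the fingers measure 114 mm over their backs; the gripper's body (76 mm by 85 mm) begins 54 mm behind the grasp point. The pads swing forward as they close: fully open they stand 13 mm farther back than shut.
Start: joints at [1.146, 0.052, 1.401, -0, 1.689, -0.07], TCP at [182.372, 492.328, 224.723] pointing down, gripper open.
Joint ranges: [-2.9, 2.9], [-0.91, 2.17], [0.12, 2.37], [-1.06, 4.2], [0.26, 2.73], [-2.93, 2.93]. Speed limits (rad/s): [2.57, 2.57, 3.01, 3.14, 3.14, 3.14].

### API

Orientations are given as a rotation vector (axis times angle).
In Python, from station import r gives the robot as it stands.
- The arm moves only by the tool move_arm, never from a script. Its argument "deltas" is one flat list of numbers, 5 for each row, row after row: the finger opening in m, from 0 to 0.0854, then the shift along the world's x, y, z in m, then the turn about the world's z in degrees. A call has 1 to 20 rows; each row is the pose to reach, as a shift and turn from the pose commanded when the call began; what a row does not reach only later rows make up. A row lasts 1/12 s, in which the tool goes at most 41.7 mm and 7.16 degrees, less where a joint would pass 70% of its speed; a pose out of reach is approached as far as the arm can. A call with a gripper value outside its range is refused whole. The fingers move at their own pace and stop on an object; "newtons" is the grip in N (left out, the last holds). Time passes only in rows, so rows that repeat a pose let the fingers close. It gives the time, the measured TCP pose, the force and the opening at its end, in the units of the state.
- r.get_obs(): the state, without advancing time (a new reading comes with each control period).
- r.camera(name): name is "scene" or "top" or "wrist"; returns (picture, depth): 480x640x3 uint8, red, green, blue; 480x640 float32, mm along the optical axis (not along the pixel's ray), 0 where there is no reading.
- r.camera_params(name): a dict with "fov_y" (degrees; the focal length in pixels is half the picture's height over the tangent of half this angle, whatever the lens; pixels are square), "cx", "cy" (the principal point, pixels), "position" and "attitude" of the camera in the world. Camera axes: x right, y up, looking along -z (the intrinsics and any distortion apply to the point x, -y, -z); pixel columns grow to the right and rows downward; lengths in mm; the calibration is good to about 2 mm. A picture is of the moment at which its call begins: read the wrist's pose just before it. camera_params takes no time and is no camera call; for the wrist camera it gives the pose at the moment of the call.
- r.job_done(): hands the job in, once; it reports no verdict.
The state is a dict: "clock": time; "joints": joint angles; "joint_velocities": joint speeds; "joint_efforts": joint torques, N m; "position": TCP position; "tcp_rot": TCP orientation; "force": force on the tool from outside, world axes, zero at the start; "ft_torque": the same for the moment, N m; "finger_gap": finger opening in mm.
Only numpy, scipy, OpenCV 4.12 (cv2) and the standard library are available. Lean on these libraries where they do the work, as an engineer would, in place of code of your own. Each camera call takes 0.05 s, during which the arm holds its last target. There are 200 camera calls.

### The job

The parts pot stands on the swinging table at the first hole of its index plate: draw the sprung plunger, swing the table anticlockwise to the second hole and let the plunger snap home. There, put all the loose steel bosses into the pot, then lay on the lid, turning it on the rim until its key drops into the notch and it lies flush. Finally draw the plunger again and index the lidded pot on to the third hole, plunger fully home, leaving the tin, the hammer and the steel square where they are.

Things in the scene. Friction and masses are not known exactly. Their poses are not given: they have to be found in the camera images.
- stand: fixed grey round base, diameter 290 mm, 6 mm thick, with a raised steel arc on one side (index plate, top at z 18 mm) with three holes. Origin: centre of the underside, on the axis of the swinging table. A low brass air stub (62 mm high, 145 to 200 mm from the axis) stands beside the third station
- rotor (a joint): aluminium swinging table on the stand's vertical axis, rad, positive anticlockwise from above. 0: plunger at hole 1; 0.873: hole 2; 1.745: hole 3; stops at -0.2 and 1.945. It carries the pot, centre 78 mm from the axis, and across from it the plunger, 105 mm from the axis. Turns easily (2 N at the knob) with the plunger drawn; locked (0.015 rad play) when it is home
- plunger (a joint): lift of the sprung plunger, m, positive up: 0 home in a hole, stop at 0.020; the pin (diameter 11 mm, round tip) is clear of the plate above 0.0105 and rests on the plate there if released between holes. The spring pulls it down with 6 N at 0, 11 N at 0.020
- knob_grip (a point): point on the axis of the plunger's upright round black knob (diameter 22 mm, 44 mm tall, top 7 mm a 26 mm cap), 72 mm above the work surface when home; rises and swings with it. The knob spans 23 mm below to 21 mm above this point; the top of the housing is 26 mm below it when home. x axis: towards the stand's axis and the pot
- hole1 (a point): first hole of the index plate (diameter 14 mm, 12 mm deep), centre of its mouth, 105 mm from the stand's axis
- hole2 (a point): second hole, the loading station, 50 degrees anticlockwise of the first
- hole3 (a point): third hole, 50 degrees anticlockwise of the second
- pot_mouth (a point): centre of the mouth of the open round steel pot, at the level of the rim, 105 mm above the work surface. Outer diameter 116 mm, bore 106 mm, 70 mm deep inside. The x axis points outwards from the stand's axis, along it the rim has a single notch about 14 mm wide, 9 mm deep, through the wall. z up
- lid: loose round steel lid, 0.4 kg. Origin: centre of its underside; z up. Spigot (diameter 100, 12 mm deep) enters the pot; above it a flange (diameter 117, at 12 to 18 mm) lies on the rim. Key: lug at the edge towards +x, 10 mm wide, reaching 66 mm out and 8 mm below the flange. If not in the notch it holds the lid tilted. Upright black bar handle along x: 60 mm long, 12 thick, at 18 to 56 mm
- lid_seat (a point): centre of the underside of the lid's flange, 12 mm above the lid's origin; at the pot_mouth point when seated
- lid_grip (a point): middle of the lid's bar handle, 41 mm above the lid's origin
- boss1: loose turned steel weld boss, plain cylinder diameter 30 mm, 27 mm tall, 0.12 kg, standing upright on the table; origin: centre of the underside; z along its axis. May be absent
- boss2: loose turned steel weld boss, plain cylinder diameter 30 mm, 27 mm tall, 0.12 kg, standing upright on the table; origin: centre of the underside; z along its axis. May be absent
- boss3: loose turned steel weld boss, plain cylinder diameter 30 mm, 27 mm tall, 0.12 kg, standing upright on the table; origin: centre of the underside; z along its axis. May be absent
- boss4: loose turned steel weld boss, plain cylinder diameter 30 mm, 27 mm tall, 0.12 kg, standing upright on the table; origin: centre of the underside; z along its axis. May be absent
- boss5: loose turned steel weld boss, plain cylinder diameter 30 mm, 27 mm tall, 0.12 kg, standing upright on the table; origin: centre of the underside; z along its axis. May be absent
- tin: bystander: closed tin, diameter 72 mm, 110 mm tall; origin: centre of the underside
- hammer: bystander: hammer lying on the table; leave alone
- square: bystander: L-shaped steel square, 120 by 100 mm, 20 mm high; leave alone
Mind the look-alikes: they are no part of the job. Leave any green look-alike of the boss3 alone. What is shaped like the lid but orange is not meant.

How it is judged (in metres and radians):
On the way, in this order (a step that is already met when the one before it is completed fails the run):
1. the table is indexed to the second hole and the plunger is home (value of joint rotor between 0.8377 and 0.9077 rad and value of joint plunger below 0.004 m), for 0.2 s.
2. all the bosses are in the pot, the table still at the second hole (all of step 1 and horizontal distance between each of boss1, boss2, boss3, boss4, boss5 and pot_mouth below 0.053 m and z of boss1 in the frame of pot_mouth between -0.08 and -0.008 m and z of boss2 in the frame of pot_mouth between -0.08 and -0.008 m and z of boss3 in the frame of pot_mouth between -0.08 and -0.008 m and z of boss4 in the frame of pot_mouth between -0.08 and -0.008 m and z of boss5 in the frame of pot_mouth between -0.08 and -0.008 m), for 0.2 s.
3. the lid is seated flush on the pot with its key in the notch, the table still at the second hole (all of step 2 and horizontal distance between lid_seat and pot_mouth below 0.006 m and z of lid_seat in the frame of pot_mouth between -0.004 and 0.0025 m and angle between lid's own z axis and vertical below 0.04 rad and angle between the x axis of lid and the x axis of pot_mouth, either way round below 0.1 rad), for 0.2 s.
4. the table is indexed to the third hole and the plunger is home (value of joint rotor between 1.7104 and 1.7804 rad and value of joint plunger below 0.004 m), for 0.2 s.
At the end, for the whole second after the job is handed in: the plunger is home (within 4 mm) in the third hole (table within 0.035 rad), every boss is inside the pot, the lid is seated with its key in the notch (within 6 mm of centred, flange within 2.5 mm of the rim, tilted less than 0.04 rad, turned less than 0.1 rad from the notch), all at rest (all of step 4 and horizontal distance between each of boss1, boss2, boss3, boss4, boss5 and pot_mouth below 0.053 m and z of boss1 in the frame of pot_mouth between -0.08 and -0.008 m and z of boss2 in the frame of pot_mouth between -0.08 and -0.008 m and z of boss3 in the frame of pot_mouth between -0.08 and -0.008 m and z of boss4 in the frame of pot_mouth between -0.08 and -0.008 m and z of boss5 in the frame of pot_mouth between -0.08 and -0.008 m and horizontal distance between lid_seat and pot_mouth below 0.006 m and z of lid_seat in the frame of pot_mouth between -0.004 and 0.0025 m and angle between lid's own z axis and vertical below 0.04 rad and angle between the x axis of lid and the x axis of pot_mouth, either way round below 0.1 rad and velocity of joint rotor between -0.05 and 0.05 rad/s and linear speed of lid below 0.02 m/s); the robot touches nothing.
It fails at once if a bystander (tin, hammer or square) is moved by more than 3 cm (distance of any of tin, hammer, square from where it was at the start of the episode above 0.03 m).
Of boss1, boss2, boss3, boss4, boss5 only 3 to 5 are there at a start; the rules pass over those that are not, and their reading is None.
At some moment in a run one of boss1, boss2, boss3, boss4, boss5, lid may be knocked a few centimetres aside while the robot is not near it.
Once in a run the grip may slacken for a moment while it holds something.
It also fails if it takes over 210 s, if anything falls off the work surface, if the arm or the gripper's body presses on something with over 40 N, if the wrist force passes 120 N, or if a joint passes its speed limit or range.

## Working session

There is one attempt and no reset: what is moved stays moved. The work goes in short steps, Python scripts to look and compute and a tool call to move; the robot and the scene stay as the last step left them, time stands still between calls to the robot, and variables do not carry over. Pictures are saved under pics/ and viewed, about 12 in all and at most 16, crops included, and the job is handed in when it is done.

Besides the shell and the picture viewer there is one more tool, called after "Emit:" by a JSON object that holds its "fn" and its "kwargs". move_arm: Moves the arm, as the interface text tells. Its arguments: {"type":"object","properties":{"deltas":{"type":"array"},"newtons":{"type":"number"}},"required":["deltas"]}

```bash
mkdir -p pics; ls; cat > h.py <<'E'
import numpy as np, cv2
from scipy.spatial.transform import Rotation as R
from station import r
def snap(n,f):
    p=r.camera_params(n); im,d=r.camera(n); np.savez('pics/'+f+'.npz',im=im,d=d,p=np.array(p,dtype=object)); cv2.imwrite('pics/'+f+'.png',im[:,:,::-1]); return im,d,p
def load(f):
    z=np.load('pics/'+f+'.npz',allow_pickle=True); return z['im'],z['d'],z['p'].item()
def rot(p):
    a=np.array(p['attitude'],float)
    return R.from_rotvec(a).as_matrix() if a.size==3 else (a.reshape(3,3) if a.size==9 else R.from_quat(a).as_matrix())
def ray(p,u,v):
    f=240/np.tan(np.radians(p['fov_y'])/2)
    return np.stack([(np.asarray(u)-p['cx'])/f,-(np.asarray(v)-p['cy'])/f,-np.ones(np.shape(u))],-1)
def pt(d,p,u,v):
    return (ray(p,u,v)*np.asarray(d)[...,None])@rot(p).T+np.array(p['position'])
def cloud(d,p):
    v,u=np.mgrid[0:480,0:640]; return pt(d,p,u,v)
def atz(p,u,v,z):
    q=ray(p,u,v)@rot(p).T; c=np.array(p['position']); return c+q*((z-c[2])/q[...,2:3])
E
python3 - <<'E'
from h import *
for n in ('top','scene'):
    im,d,p=snap(n,n+'0'); print(p)
print(r.get_obs())
E
```

```text
pics
{'fov_y': 53.964414055563154, 'cx': 314.59658524745066, 'cy': 232.14175306109402, 'position': array([ 289.34035947,   11.52220545, 1209.37358784]), 'attitude': array([ 0.16879538, -0.15897289, -1.52308527])}
{'fov_y': 55.91075941049021, 'cx': 321.1821944367156, 'cy': 237.11819416958446, 'position': array([1254.11185297, -251.56612751,  713.71496822]), 'attitude': array([0.76394446, 0.53233086, 1.14808083])}
{'clock': 0.1, 'joints': array([ 1.14568748e+00,  5.27684375e-02,  1.40157503e+00,  1.50002209e-05,
        1.68861221e+00, -7.03011382e-02]), 'joint_velocities': array([-0.00084574,  0.00025484, -0.00651131,  0.00136718, -0.00183467,
        0.00067477]), 'joint_efforts': array([ 8.54662558e-04, -3.82586825e+01, -3.60981703e+01, -1.77908282e-05,
        4.84357704e-03, -1.26697390e-05]), 'position': array([182.25577677, 492.06681196, 223.98376858]), 'tcp_rot': array([-0.94471448,  1.35762759,  0.9435818 ]), 'force': array([-0.79760424,  0.09416623, -0.8011106 ]), 'ft_torque': array([-0.01782535,  0.00685548, -0.04829102]), 'finger_gap': 85.36411464973885}
```

View pics/top0.png

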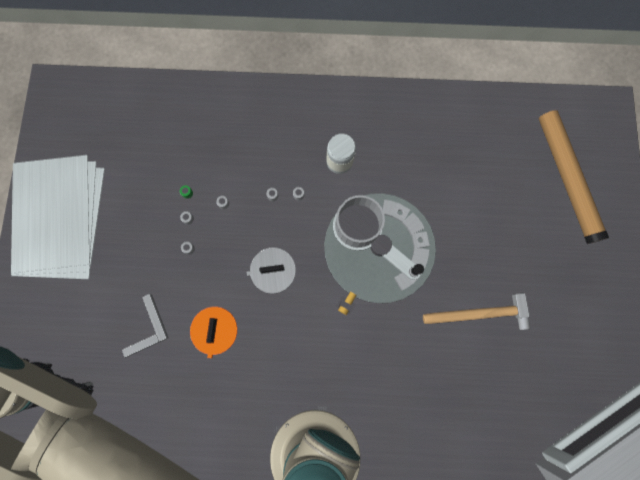

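View pics/scene0.png

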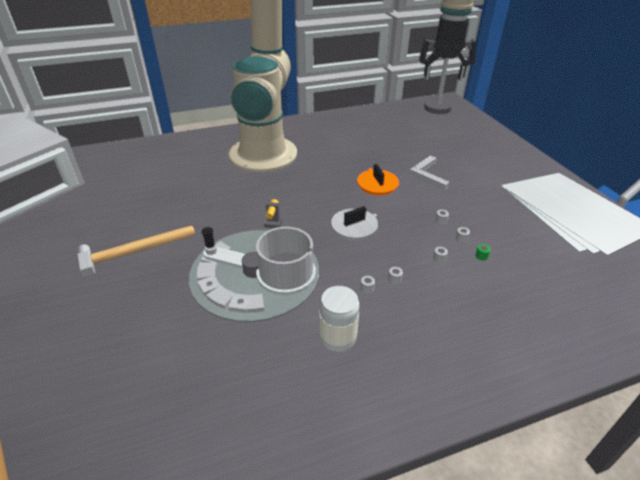

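```bash
python3 - <<'E'
from h import *
im,d,p=load('top0'); C=cloud(d,p)
hsv=cv2.cvtColor(im,cv2.COLOR_RGB2HSV)
def comp(lo,hi,name,amin=40):
    m=((C[...,2]>lo)&(C[...,2]<hi)).astype('uint8'); m[340:]=0
    n,l,s,c=cv2.connectedComponentsWithStats(m)
    for i in range(1,n):
        if s[i,4]>=amin:
            q=C[l==i]; print(name,c[i].round(),s[i,4],q.mean(0).round(1),((q.min(0)+q.max(0))/2).round(1),(q.max(0)-q.min(0)).round())
comp(20,34,'boss'); comp(10,25,'low',200); comp(48,70,'handle',20); comp(80,100,'knob',20);comp(98,112,'rim/tin',50)
for u,v in [(381,245),(418,269),(412,272),(400,210),(420,239),(360,222)]: print(u,v,C[v,u].round(1))
E
```

```text
boss [565. 181.] 514 [ 707.6 -625.    28.1] [ 712.3 -624.5   27. ] [341. 115.  14.]
boss [339. 168.] 44 [715.1 -32.7  27.9] [719.3 -33.7  27. ] [22. 66. 14.]
boss [185. 191.] 102 [636.9 367.5  26.6] [637.3 368.   26.7] [29. 27. 12.]
boss [298. 193.] 102 [644.7  71.8  26.3] [646.   71.9  26.9] [29. 26. 13.]
boss [272. 194.] 104 [639.6 140.6  26.4] [640.8 141.2  25.4] [29. 29. 11.]
boss [222. 201.] 103 [612.9 269.5  26.4] [613.5 270.1  26.1] [30. 29. 10.]
boss [360. 223.] 250 [567.7 -91.2  32.4] [571.3 -93.9  29.8] [91. 76.  8.]
boss [186. 217.] 107 [566.8 358.7  26.4] [567.1 359.7  25.8] [28. 30. 11.]
boss [386. 256.] 604 [ 485.9 -157.8   29.8] [ 511.1 -132.9   27.1] [164. 222.  14.]
boss [186. 247.] 113 [487.7 349.3  26.3] [488.2 349.5  26. ] [29. 29. 12.]
boss [152. 314.] 151 [318.4 419.1  21.5] [317.9 419.5  22.9] [92. 59.  6.]
boss [486. 313.] 1087 [ 354.2 -409.1   24.2] [ 362.3 -385.7   25.4] [ 86. 260.  11.]
low [410. 230.] 1098 [ 559.2 -222.    17.4] [ 548.7 -211.2   17.1] [178. 121.  14.]
low [272. 271.] 1493 [438.9 127.9  17.6] [439.7 130.8  17.7] [116. 122.  15.]
low [404. 2
[... 889 characters left out ...]
88.8 264.1  55.2] [288.6 264.5  54.9] [50. 15. 13.]
knob [338. 158.] 110 [719.1 -28.1  91.6] [727.8 -33.   90. ] [39. 69. 20.]
knob [365. 205.] 117 [600.7 -96.5  90.9] [583.7 -88.2  90. ] [ 66. 100.  20.]
knob [353. 238.] 77 [517.7 -68.6  89.9] [529.7 -79.   89.9] [ 52. 104.  19.]
knob [418. 269.] 93 [ 447.9 -226.6   92.1] [ 448. -227.   92.] [25. 25. 10.]
rim/tin [341. 148.] 514 [741.2 -33.9 108.1] [743.3 -33.4 105.1] [68. 70. 14.]
rim/tin [360. 219.] 350 [562.1 -85.5 104.2] [562.2 -84.5 104.3] [115. 116.  12.]
381 245 [ 511.9 -144.3   41.1]
418 269 [ 447.7 -226.4   91.9]
412 272 [ 444.1 -218.3   60.8]
400 210 [ 614.  -197.6    7.4]
420 239 [ 539.2 -250.8    3.2]
360 222 [570.8 -90.8  34.5]
```

```bash
python3 - <<'E'
from h import *
im,_,_=load('top0')
c=cv2.resize(im[170:320,230:450],None,fx=3.6,fy=3.6,interpolation=cv2.INTER_CUBIC); cv2.imwrite('pics/c1.png',c[:,:,::-1])
E
```

```text
(no output)
```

View pics/c1.png

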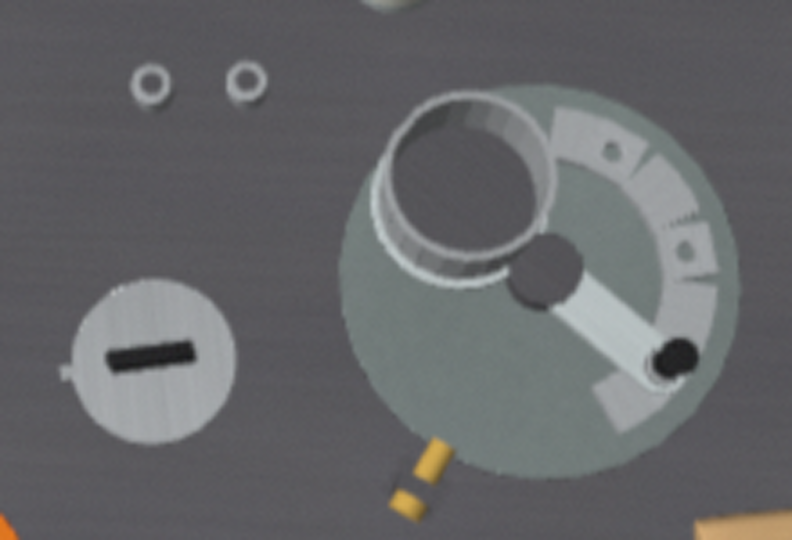

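```bash
cat >> h.py <<'E'
def st():
    o=r.get_obs(); M=R.from_rotvec(o['tcp_rot']).as_matrix()
    print('t',round(o['clock'],2),'pos',o['position'].round(1),'jaw',round(float(np.degrees(np.arctan2(M[1,2],M[0,2]))),1),'ax',M[:,0].round(3),'F',np.round(o['force'],1),'gap',round(float(o['finger_gap']),1),'j',o['joints'].round(2)); return o
E
python3 -c "
from h import *
st()"
```

```text
t 0.1 pos [182.3 492.1 224. ] jaw 69.7 ax [-0.001 -0.001 -1.   ] F [-0.8  0.1 -0.8] gap 85.4 j [ 1.15  0.05  1.4   0.    1.69 -0.07]
```

Emit:
{"fn": "move_arm", "kwargs": {"deltas": [0.06, 0.03, -0.03, 0, 0, 0.06, 0.06, -0.06, 0, 0, 0.06, 0.09, -0.09, 0, 0, 0.06, 0.12, -0.12, 0, 0, 0.06, 0.145, -0.15, 0, 0, 0.06, 0.17, -0.18, 0, 0, 0.06, 0.19, -0.215, 0, 0, 0.06, 0.21, -0.25, 0, 0, 0.06, 0.225, -0.285, 0, 0, 0.06, 0.24, -0.32, 0, 0, 0.06, 0.25, -0.36, 0, 0, 0.06, 0.255, -0.4, 0, 0, 0.06, 0.258, -0.44, 0, 0, 0.06, 0.26, -0.48, 0, 0, 0.06, 0.262, -0.52, 0, 0, 0.06, 0.264, -0.56, 0, 0, 0.06, 0.265, -0.6, 0, 0, 0.06, 0.265, -0.64, 0, 0, 0.06, 0.265, -0.68, 0, 0, 0.06, 0.265, -0.718, 0, 0]}}

```text
clock: 1.77
position: [446.7, -227.8, 224.3]
tcp_rot: [-0.943, 1.357, 0.944]
force: [1.2, 0.0, 0.2]
finger_gap: 59.7
```

```bash
python3 - <<'E'
from h import *
st(); im,d,p=snap('wrist','w1'); print(p); C=cloud(d,p)
for lo,hi in ((85,100),(50,85)):
    m=((C[...,2]>lo)&(C[...,2]<hi)&(np.hypot(C[...,0]-448,C[...,1]+227)<30)); q=C[m]; 
    if m.any(): print(m.sum(),((q.min(0)+q.max(0))/2).round(1),(q.max(0)-q.min(0)).round(1))
E
```

```text
t 1.77 pos [ 446.7 -227.8  224.3] jaw 69.6 ax [-0.  0. -1.] F [1.2 0.  0.2] gap 59.7 j [-0.55 -0.01  1.47  0.    1.69 -1.76]
{'fov_y': 69.52507235244337, 'cx': 319.79805942844627, 'cy': 239.53101698613787, 'position': array([ 384.29614739, -205.67903728,  373.29225337]), 'attitude': array([-0.23446275, -0.16360908,  1.20710262])}
722 [ 449.8 -229.6   91. ] [25.3 25.3  7.5]
109 [ 445.1 -228.6   64.3] [11.9 19.2 27.8]
```

Emit:
{"fn": "move_arm", "kwargs": {"deltas": [0.06, 0.0017, -0.0026, -0.03, -7, 0.06, 0.0017, -0.0026, -0.06, -14, 0.06, 0.0017, -0.0026, -0.09, -21, 0.06, 0.0017, -0.0026, -0.12, -28, 0.06, 0.0017, -0.0026, -0.14, -30, 0.06, 0.0017, -0.0026, -0.152, -30, 0.06, 0.0017, -0.0026, -0.152, -30], "newtons": 60}}

```text
clock: 2.4
position: [447.5, -227.3, 69.7]
tcp_rot: [-0.54, 1.505, 0.547]
force: [-0.5, 0.2, 1.0]
finger_gap: 60.1
```

```bash
python3 -c "
from h import *
st()"
```

```text
t 2.4 pos [ 447.5 -227.3   69.7] jaw 39.8 ax [-0.005  0.003 -1.   ] F [-0.5  0.2  1. ] gap 60.1 j [-0.54  0.1   1.66  0.    1.38 -1.24]
```

Emit:
{"fn": "move_arm", "kwargs": {"deltas": [0.06, 0.001, -0.001, 0.002, 0, 0.03, 0.001, -0.001, 0.002, 0, 0.018, 0.001, -0.001, 0.002, 0, 0.018, 0.001, -0.001, 0.002, 0, 0.018, 0.001, -0.001, 0.002, 0, 0.018, 0.001, -0.001, 0.002, 0, 0.018, 0.001, -0.001, 0.002, 0, 0.018, 0.001, -0.001, 0.002, 0], "newtons": 60}}

```text
clock: 3.07
position: [450.9, -229.9, 76.7]
tcp_rot: [-0.544, 1.5, 0.54]
force: [-1.4, -0.0, 6.6]
finger_gap: 22.6
```

```bash
python3 -c "
from h import *
st()"
```

```text
t 3.07 pos [ 450.9 -229.9   76.7] jaw 39.7 ax [ 0.003 -0.002 -1.   ] F [-1.4 -0.   6.6] gap 22.6 j [-0.54  0.1   1.65 -0.    1.39 -1.24]
```

Emit:
{"fn": "move_arm", "kwargs": {"deltas": [0.018, 0, 0, 0.005, 0, 0.018, 0, 0, 0.01, 0, 0.018, 0, 0, 0.015, 0, 0.018, 0, 0, 0.015, 0, 0.018, 0, 0, 0.015, 0]}}

```text
clock: 3.48
position: [449.8, -229.1, 89.2]
tcp_rot: [-0.541, 1.503, 0.543]
force: [2.3, -0.5, -10.6]
finger_gap: 22.8
```

```bash
python3 -c "
from h import *
st()
v=np.array([-65.6,-81.9])
for t in range(5,56,5):
    a=np.radians(t); print(t,(R.from_rotvec([0,0,a]).as_matrix()[:2,:2]@v-v).round(1))"
```

```text
t 3.48 pos [ 449.8 -229.1   89.2] jaw 39.7 ax [-0.001  0.001 -1.   ] F [  2.3  -0.5 -10.6] gap 22.8 j [-0.54  0.09  1.64  0.    1.42 -1.24]
5 [ 7.4 -5.4]
10 [ 15.2 -10.1]
15 [ 23.4 -14.2]
20 [ 32.  -17.5]
25 [ 40.8 -20.1]
30 [ 49.7 -21.8]
35 [ 58.8 -22.8]
40 [ 68. -23.]
45 [ 77.1 -22.4]
50 [ 86.2 -21. ]
55 [ 95.1 -18.8]
```

Emit:
{"fn": "move_arm", "kwargs": {"deltas": [0.018, 0.0074, -0.0054, 0, 5, 0.018, 0.0152, -0.0101, 0, 10, 0.018, 0.0234, -0.0142, 0, 15, 0.018, 0.032, -0.0175, 0, 20, 0.018, 0.0408, -0.0201, 0, 25, 0.018, 0.0497, -0.0218, 0, 30, 0.018, 0.0588, -0.0228, 0, 35, 0.018, 0.068, -0.023, 0, 40, 0.018, 0.0771, -0.0224, 0, 45, 0.018, 0.0862, -0.021, 0, 50, 0.018, 0.0862, -0.021, 0, 50, 0.018, 0.0862, -0.021, 0, 50, 0.018, 0.0862, -0.021, 0, 50, 0.018, 0.0862, -0.021, 0, 50]}}

```text
clock: 4.65
position: [535.9, -249.7, 89.3]
tcp_rot: [-1.203, 1.212, 1.205]
force: [3.6, 3.5, -9.7]
finger_gap: 22.3
```

```bash
python3 -c "
from h import *
st()"
```

```text
t 4.65 pos [ 535.9 -249.7   89.3] jaw 89.6 ax [-0.001  0.001 -1.   ] F [ 3.6  3.5 -9.7] gap 22.3 j [-0.5   0.32  1.37  0.    1.45 -2.06]
```

Low lateral forces: it swung freely. Lower 15 mm and open.

Emit:
{"fn": "move_arm", "kwargs": {"deltas": [0.018, 0, 0, -0.005, 0, 0.018, 0, 0, -0.01, 0, 0.018, 0, 0, -0.015, 0, 0.018, 0, 0, -0.015, 0, 0.018, 0, 0, -0.015, 0]}}

```text
clock: 5.07
position: [537.1, -249.7, 76.8]
tcp_rot: [-1.206, 1.209, 1.203]
force: [-0.1, 7.3, 1.0]
finger_gap: 22.6
```

```bash
python3 -c "
from h import *
st()"
```

```text
t 5.07 pos [ 537.1 -249.7   76.8] jaw 89.7 ax [ 0.003  0.    -1.   ] F [-0.1  7.3  1. ] gap 22.6 j [-0.5   0.33  1.38  0.    1.42 -2.06]
```

Emit:
{"fn": "move_arm", "kwargs": {"deltas": [0.03, 0, 0, 0, 0, 0.05, 0, 0, 0, 0, 0.06, 0, 0, 0, 0, 0.06, 0, 0, 0.02, 0, 0.06, 0, 0, 0.05, 0, 0.06, 0, 0, 0.08, 0, 0.06, -0.03, 0.02, 0.12, 0, 0.06, -0.05, 0.04, 0.14, 0, 0.06, -0.05, 0.04, 0.14, 0]}}

```text
clock: 5.82
position: [486.0, -209.8, 222.1]
tcp_rot: [-1.213, 1.209, 1.196]
force: [1.1, 0.1, 1.1]
finger_gap: 59.7
```

```bash
python3 - <<'E'
from h import *
st(); im,d,p=snap('wrist','w2'); C=cloud(d,p)
m=((C[...,2]>85)&(C[...,2]<115)&(np.hypot(C[...,0]-536,C[...,1]+250)<30)); q=C[m]; print(m.sum(),((q.min(0)+q.max(0))/2).round(1),(q.max(0)-q.min(0)).round(1),np.median(q[:,2]))
im,d,p=snap('top','t2'); C=cloud(d,p)
m=((C[...,2]>99)&(C[...,2]<112)&(np.hypot(C[...,0]-498,C[...,1]+69)<70)); q=C[m]; print(m.sum(),((q.min(0)+q.max(0))/2).round(1),(q.max(0)-q.min(0)).round(1))
E
```

```text
t 5.82 pos [ 486.  -209.8  222.1] jaw 89.7 ax [ 0.009 -0.005 -1.   ] F [1.1 0.1 1.1] gap 59.7 j [-0.48  0.06  1.4  -0.    1.67 -2.04]
656 [ 535.5 -250.6   90.3] [26.3 24.9  9.4] 92.64137357375802
339 [499.1 -69.  105.5] [115.8 114.6  12.9]
```

Emit:
{"fn": "move_arm", "kwargs": {"deltas": [0.05, 0.018, 0.031, 0, 0, 0.05, 0.036, 0.062, 0, 0, 0.05, 0.054, 0.093, 0, 0, 0.05, 0.072, 0.124, 0, 0, 0.05, 0.09, 0.155, 0, 0, 0.05, 0.108, 0.186, 0, 0, 0.05, 0.126, 0.217, 0, 0, 0.05, 0.144, 0.248, -0.02, 0, 0.05, 0.161, 0.279, -0.05, 0, 0.05, 0.161, 0.279, -0.08, 0, 0.05, 0.161, 0.279, -0.1, 0, 0.05, 0.161, 0.279, -0.1, 0]}}

```text
clock: 6.92
position: [644.4, 68.7, 105.6]
tcp_rot: [-1.2, 1.222, 1.215]
force: [-0.7, -0.3, -1.3]
finger_gap: 49.6
```

```bash
cat >> h.py <<'E'
def bosses(C):
    m=((C[...,2]>18)&(C[...,2]<36)&(C[...,1]>20)&(C[...,1]<480)&(C[...,0]>460)).astype('uint8')
    n,l,s,c=cv2.connectedComponentsWithStats(m); out=[]
    for i in range(1,n):
        q=C[l==i]; e=q.max(0)-q.min(0)
        if s[i,4]>60 and max(e[:2])<45: out.append(((q.min(0)+q.max(0))/2).round(1)); print(out[-1],e.round(),s[i,4])
    return out
E
python3 - <<'E'
from h import *
st(); im,d,p=snap('wrist','w3'); bosses(cloud(d,p)); print('top'); im,d,p=snap('top','t3'); bosses(cloud(d,p))
E
```

```text
t 6.92 pos [644.4  68.7 105.6] jaw 89.7 ax [-0.013 -0.001 -1.   ] F [-0.7 -0.3 -1.3] gap 49.6 j [ 0.05  0.47  1.15 -0.    1.54 -1.52]
[614.9 266.5  23.5] [29. 29. 11.] 1853
[641.8 138.7  23.9] [29. 29. 12.] 1522
[647.3  70.   23.8] [30. 29. 12.] 1448
top
[637.3 368.3  24.8] [30. 28. 13.] 105
[613.2 269.7  25.9] [29. 29. 16.] 106
[567.  359.7  26. ] [28. 29. 15.] 109
[487.9 348.7  26. ] [29. 29. 12.] 113
```

Emit:
{"fn": "move_arm", "kwargs": {"deltas": [0.05, 0, 0, -0.03, 0, 0.05, 0, 0, -0.055, 0, 0.05, 0, 0, -0.065, 0, 0.05, 0, 0, -0.07, 0, 0.05, 0, 0, -0.07, 0, 0.05, 0, 0, -0.07, 0]}}

```text
clock: 7.52
position: [648.4, 68.5, 46.9]
tcp_rot: [-1.206, 1.21, 1.203]
force: [0.9, -0.3, 1.0]
finger_gap: 50.1
```

```bash
python3 -c "
from h import *
st()"
```

```text
t 7.52 pos [648.4  68.5  46.9] jaw 89.7 ax [ 0.003  0.    -1.   ] F [ 0.9 -0.3  1. ] gap 50.1 j [ 0.05  0.52  1.2   0.    1.42 -1.52]
```

Emit:
{"fn": "move_arm", "kwargs": {"deltas": [0.05, -0.001, 0.001, -0.01, 0, 0.05, -0.001, 0.001, -0.015, 0, 0.05, -0.001, 0.001, -0.015, 0, 0.025, -0.001, 0.001, -0.015, 0, 0.025, -0.001, 0.001, -0.015, 0, 0.025, -0.001, 0.001, -0.015, 0, 0.025, -0.001, 0.001, -0.015, 0, 0.025, -0.001, 0.001, -0.005, 0, 0.025, -0.001, 0.001, 0.02, 0, 0.025, -0.001, 0.001, 0.06, 0, 0.025, -0.001, 0.001, 0.1, 0], "newtons": 60}}

```text
clock: 8.43
position: [645.4, 69.7, 145.7]
tcp_rot: [-1.204, 1.214, 1.207]
force: [1.0, -0.5, 0.5]
finger_gap: 25.1
```

```bash
python3 -c "
from h import *
st()"
```

```text
t 8.43 pos [645.4  69.7 145.7] jaw 89.7 ax [-0.002 -0.    -1.   ] F [ 1.  -0.5  0.5] gap 25.1 j [ 0.05  0.44  1.11  0.    1.6  -1.51]
```

```bash
python3 - <<'E'
from h import *
im,d,p=snap('wrist','w4'); C=cloud(d,p); bosses(C)
m=(C[...,2]<135)&(C[...,2]>60)&(np.hypot(C[...,0]-646,C[...,1]-70)<60); q=C[m]; print(m.sum(), q.min(0).round() if m.any() else '')
E
```

```text
[489.7 128.6  19. ] [14. 19.  2.] 107
[494.9 117.7  18.7] [10. 12.  1.] 74
[615.1 267.1  23.5] [30. 31. 11.] 1369
[641.8 138.8  23.6] [29. 30. 11.] 1122
[647.   69.7  23.9] [29. 28. 11.] 1070
0
```

View pics/w4.png

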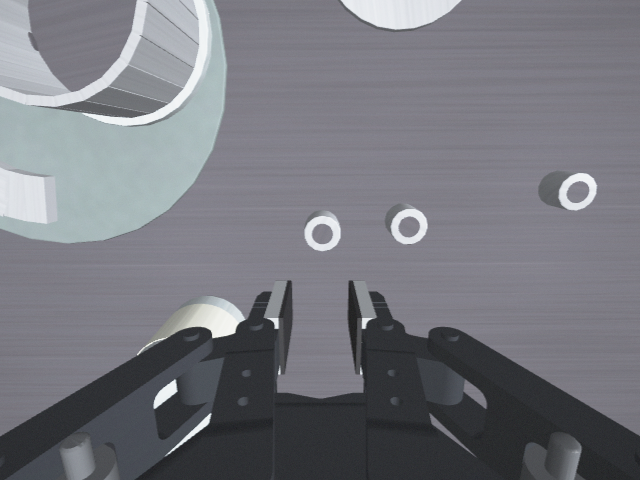

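Emit:
{"fn": "move_arm", "kwargs": {"deltas": [0.05, 0, 0, -0.04, 0, 0.05, 0, 0, -0.08, 0, 0.05, 0, 0, -0.11, 0, 0.05, 0, 0, -0.12, 0, 0.05, 0, 0, -0.122, 0, 0.05, 0, 0, -0.122, 0, 0.05, 0, 0, -0.122, 0, 0.05, 0, 0, -0.122, 0, 0.05, 0, 0, -0.122, 0]}}

```text
clock: 9.23
position: [647.5, 69.8, 25.1]
tcp_rot: [-1.207, 1.209, 1.202]
force: [-0.2, -0.3, -0.3]
finger_gap: 50.2
```

```bash
python3 -c "
from h import *
st()"
```

```text
t 9.23 pos [647.5  69.8  25.1] jaw 89.7 ax [ 0.004  0.    -1.   ] F [-0.2 -0.3 -0.3] gap 50.2 j [ 0.05  0.54  1.22  0.    1.38 -1.51]
```

Emit:
{"fn": "move_arm", "kwargs": {"deltas": [0.05, 0, 0, -0.003, 0, 0.025, 0, 0, -0.003, 0, 0.025, 0, 0, -0.003, 0, 0.025, 0, 0, -0.003, 0, 0.025, 0, 0, -0.003, 0, 0.025, 0, 0, -0.003, 0, 0.025, 0, 0, -0.003, 0], "newtons": 60}}

```text
clock: 9.82
position: [646.6, 69.9, 20.3]
tcp_rot: [-1.205, 1.211, 1.205]
force: [0.6, 0.9, 5.0]
finger_gap: 25.2
```

```bash
python3 -c "
from h import *
st()"
```

```text
t 9.82 pos [646.6  69.9  20.3] jaw 89.7 ax [ 0.001  0.    -1.   ] F [0.6 0.9 5. ] gap 25.2 j [ 0.05  0.55  1.22  0.    1.37 -1.51]
```

```bash
python3 - <<'E'
from h import *
im,d,p=snap('wrist','w5'); C=cloud(d,p); bosses(C)
E
```

```text
[641.7 138.6  23.6] [30. 30. 11.] 3653
[647.1  68.8  27. ] [30. 38. 18.] 3474
```

View pics/w5.png

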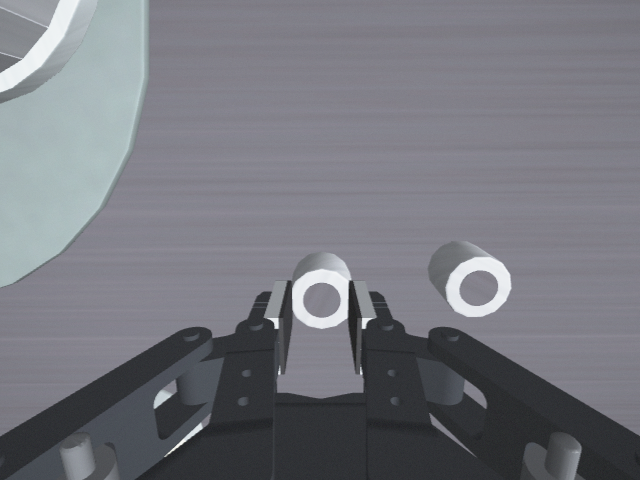

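Emit:
{"fn": "move_arm", "kwargs": {"deltas": [0.005, 0, 0, 0, 0, 0.005, 0, 0, 0, 0, 0.005, 0, 0, 0, 0, 0.005, 0, 0, 0, 0, 0.005, 0, 0, 0, 0], "newtons": 60}}

```text
clock: 10.28
position: [646.9, 69.6, 20.7]
tcp_rot: [-1.206, 1.211, 1.203]
force: [-0.3, 0.3, 5.5]
finger_gap: 5.0
```

```bash
python3 -c "
from h import *
st()"
```

```text
t 10.28 pos [646.9  69.6  20.7] jaw 89.7 ax [ 0.002 -0.    -1.   ] F [-0.3  0.3  5.5] gap 5.0 j [ 0.05  0.55  1.22 -0.    1.37 -1.51]
```

```bash
python3 - <<'E'
from h import *
st(); im,d,p=snap('wrist','w6'); C=cloud(d,p); bosses(C)
f=240/np.tan(np.radians(p['fov_y'])/2)
for P in ([646.9,69.6,27],[646.9,69.6,2],[646.9,69.6,20],[646.9,69.6,0]):
    q=rot(p).T@(np.array(P)-p['position']); print(P,p['cx']+f*q[0]/-q[2],p['cy']-f*q[1]/-q[2],-q[2])
print(p['position'])
print(C[283:380:10,275].round(0)); print(C[283:380:12,316].round(0))
E
```

```text
t 10.28 pos [646.9  69.6  20.7] jaw 89.7 ax [ 0.002 -0.    -1.   ] F [-0.3  0.3  5.5] gap 5.0 j [ 0.05  0.55  1.22 -0.    1.37 -1.51]
[641.6 138.8  23.5] [30. 30. 11.] 3656
[647.1  68.8  27. ] [30. 30. 18.] 1735
[646.9, 69.6, 27] 322.52665289797255 298.2263183486539 155.1856767368593
[646.9, 69.6, 2] 322.1632126733594 277.4270815841654 179.27267623802462
[646.9, 69.6, 20] 322.4139908319058 291.77880696217136 161.9300365971856
[646.9, 69.6, 0] 322.13831164446407 276.00202634647025 181.19963619811784
[579.95873926  68.81868992 169.46474639]
[[651.  45.  -1.]
 [656.  44.  -0.]
 [663.  44.  -1.]
 [668.  44.   0.]
 [635.  54.  70.]
 [635.  55.  77.]
 [635.  56.  82.]
 [630.  57.  94.]
 [630.  58.  98.]
 [630.  58. 102.]]
[[639.  67.  28.]
 [645.  67.  27.]
 [651.  67.  27.]
 [657.  67.  27.]
 [679.  66.   1.]
 [687.  66.  -0.]
 [694.  66.  -0.]
 [702.  66.   0.]
 [710.  66.   0.]]
```

View pics/w6.png

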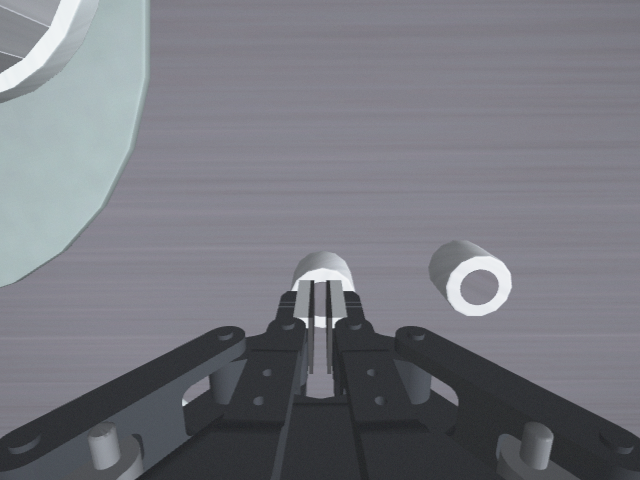

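```bash
python3 - <<'E'
from h import *
_,d,p=load('pics/../w6'); C=cloud(d,p)
for c in (300,304,337,342): print(c,[tuple(C[v,c].round(0)) for v in range(278,380,8)])
_,d,p=load('w4'); C=cloud(d,p); print('w4',p['position'])
for c in (282,288,352,360): print(c,[tuple(C[v,c].round(0)) for v in range(278,380,8)])
E
```

```text
Traceback (most recent call last):
  File "h.py", line 7, in load
    z=np.load('pics/'+f+'.npz',allow_pickle=True); return z['im'],z['d'],z['p'].item()
FileNotFoundError: [Errno 2] No such file or directory: 'pics/pics/../w6.npz'
```

```bash
python3 - <<'E'
from h import *
for n,cs in (('w6',(300,304,337,342)),('w4',(278,284,356,362))):
    _,d,p=load(n); C=cloud(d,p); print(n,p['position'].round(0))
    for c in cs: print(c,[tuple(int(x) for x in C[v,c].round(0)) for v in range(278,380,8)])
E
```

```text
w6 [580.  69. 169.]
300 [(637, 60, 27), (636, 60, 38), (636, 61, 45), (636, 61, 53), (636, 62, 60), (637, 62, 64), (635, 62, 72), (635, 62, 77), (635, 63, 82), (635, 63, 85), (636, 63, 88), (638, 63, 89), (640, 63, 89)]
304 [(637, 61, 27), (636, 62, 37), (636, 62, 47), (637, 63, 52), (636, 63, 59), (637, 63, 64), (636, 63, 71), (635, 64, 76), (638, 64, 77), (642, 63, 75), (645, 63, 74), (648, 63, 75), (651, 63, 74)]
337 [(638, 76, 26), (637, 76, 37), (636, 75, 46), (636, 75, 53), (636, 74, 59), (637, 74, 64), (635, 74, 73), (635, 74, 77), (635, 73, 81), (637, 73, 83), (639, 73, 83), (648, 74, 75), (651, 74, 74)]
342 [(637, 78, 28), (641, 78, 27), (637, 77, 45), (636, 77, 53), (636, 76, 59), (636, 76, 66), (635, 75, 73), (636, 75, 76), (636, 75, 81), (631, 74, 92), (631, 74, 95), (633, 74, 96), (635, 74, 95)]
w4 [579.  69. 295.]
278 [(696, 30, 0), (635, 51, 163), (635, 52, 171), (635, 53, 178), (635, 54, 184), (636, 54, 189), (638, 54, 190), (640, 54, 191), (643, 54, 191), (645, 54, 192), (649, 54, 192), (652, 54, 192), (657, 54, 189)]
284 [(696, 35, -1), (635, 54, 163), (635, 54, 169), (635, 55, 178), (635, 56, 183), (637, 56, 185), (641, 56, 185), (643, 56, 186), (646, 56, 187), (649, 56, 186), (652, 56, 187), (654, 56, 189), (657, 56, 189)]
356 [(696, 101, 0), (635, 83, 163), (635, 83, 170), (635, 82, 177), (635, 81, 184), (636, 81, 187), (639, 81, 189), (641, 81, 189), (644, 81, 190), (648, 81, 189), (651, 81, 190), (654, 81, 190), (658, 81, 189)]
362 [(696, 107, 1), (635, 86, 163), (635, 85, 170), (635, 84, 178), (635, 83, 184), (635, 83, 190), (638, 83, 190), (640, 83, 192), (642, 83, 193), (645, 82, 194), (647, 82, 195), (650, 82, 195), (652, 82, 197)]
```

Emit:
{"fn": "move_arm", "kwargs": {"deltas": [0.05, 0, 0, 0.004, 0, 0.05, 0, 0, 0.004, 0, 0.05, 0, 0, 0.004, 0, 0.05, 0, 0, 0.004, 0, 0.05, 0, 0, -0.01, 0, 0.05, 0, 0, -0.02, 0, 0.05, 0, 0, -0.025, 0, 0.05, 0, 0, -0.025, 0, 0.05, 0, 0, -0.025, 0]}}

```text
clock: 11.08
position: [645.7, 69.7, -6.4]
tcp_rot: [-1.204, 1.213, 1.206]
force: [0.0, -0.9, -0.3]
finger_gap: 50.2
```

```bash
python3 - <<'E'
from h import *
st(); im,d,p=snap('wrist','w7'); C=cloud(d,p); bosses(C)
for c in (255,262,270): print(c,[(v,int(C[v,c,2].round(0))) for v in range(276,320,4)])
E
```

```text
t 11.08 pos [645.7  69.7  -6.4] jaw 89.7 ax [-0.002  0.    -1.   ] F [ 0.  -0.9 -0.3] gap 50.2 j [ 0.05  0.58  1.23  0.    1.33 -1.51]
[640.6 138.5  23.5] [27. 30. 11.] 4647
[647.   69.3  23.4] [30. 29. 11.] 4819
[645.8  36.8  27. ] [23. 14. 18.] 1172
[646.1 100.1  27. ] [23. 14. 18.] 1189
255 [(276, -1), (280, 0), (284, 9), (288, 13), (292, 17), (296, 20), (300, 20), (304, 19), (308, 22), (312, 21), (316, 22)]
262 [(276, -1), (280, -1), (284, -1), (288, 143), (292, 3), (296, 5), (300, 5), (304, 4), (308, 5), (312, 6), (316, 7)]
270 [(276, -1), (280, 0), (284, -1), (288, -1), (292, 1), (296, -1), (300, 0), (304, -1), (308, -1), (312, 0), (316, 1)]
```

View pics/w7.png

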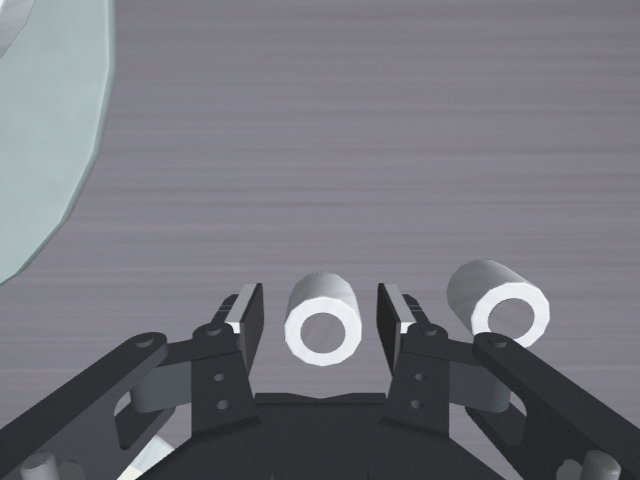

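Emit:
{"fn": "move_arm", "kwargs": {"deltas": [0.05, 0.001, 0, 0.004, 0, 0.02, 0.001, 0, 0.004, 0, 0.02, 0.001, 0, 0.004, 0, 0.02, 0.001, 0, 0.004, 0, 0.02, 0.001, 0, 0.004, 0, 0.02, 0.001, 0, 0.02, 0, 0.02, 0.001, 0, 0.05, 0, 0.02, 0.001, 0, 0.09, 0, 0.02, 0.001, 0, 0.13, 0, 0.02, 0.001, 0, 0.14, 0, 0.02, 0.001, 0, 0.14, 0], "newtons": 60}}

```text
clock: 12.05
position: [649.2, 69.9, 139.8]
tcp_rot: [-1.209, 1.205, 1.199]
force: [1.0, 0.6, -0.8]
finger_gap: 27.8
```

```bash
python3 - <<'E'
from h import *
st(); im,d,p=snap('top','t4'); C=cloud(d,p); bosses(C)
E
```

```text
t 12.05 pos [649.2  69.9 139.8] jaw 89.7 ax [ 0.009  0.001 -1.   ] F [ 1.   0.6 -0.8] gap 27.8 j [ 0.05  0.44  1.11  0.    1.58 -1.51]
[637.2 367.5  25.5] [28. 28. 14.] 106
[613.5 270.1  26. ] [29. 30. 16.] 106
[566.5 360.   25.5] [28. 29. 15.] 109
[488.3 349.9  26.2] [29. 29. 16.] 116
```

Emit:
{"fn": "move_arm", "kwargs": {"deltas": [0.02, -0.02, -0.024, 0, 0, 0.02, -0.045, -0.053, 0, 0, 0.02, -0.07, -0.082, 0, 0, 0.02, -0.095, -0.111, 0, 0, 0.02, -0.115, -0.135, 0, 0, 0.02, -0.12, -0.141, 0, 0, 0.02, -0.12, -0.141, 0, 0, 0.02, -0.12, -0.141, 0, 0, 0.02, -0.12, -0.141, 0, 0]}}

```text
clock: 12.85
position: [527.4, -70.3, 133.5]
tcp_rot: [-1.204, 1.212, 1.207]
force: [0.7, 0.8, -1.4]
finger_gap: 28.4
```

```bash
python3 - <<'E'
from h import *
st(); im,d,p=snap('wrist','w8'); C=cloud(d,p)
m=((C[...,2]>101)&(C[...,2]<109)&(np.hypot(C[...,0]-500,C[...,1]+70)<75)); 
q=C[m][:,:2]; c,rr=cv2.minEnclosingCircle(q.astype('float32')); print(m.sum(),c,rr,q.min(0),q.max(0))
A=np.c_[q*2,np.ones(len(q))]; s=np.linalg.lstsq(A,(q**2).sum(1),rcond=None)[0]; print(s[:2],np.sqrt(s[2]+s[:2]@s[:2]))
E
```

```text
t 12.85 pos [527.4 -70.3 133.5] jaw 89.7 ax [-0.002  0.001 -1.   ] F [ 0.7  0.8 -1.4] gap 28.4 j [-0.2   0.12  1.51  0.    1.51 -1.77]
5621 (500.9608154296875, -71.07644653320312) 58.652793884277344 [ 442.39760425 -129.66847455] [544.8425945  -12.61911598]
[500.36139151 -71.04721   ] 55.26550101465126
```

View pics/w8.png

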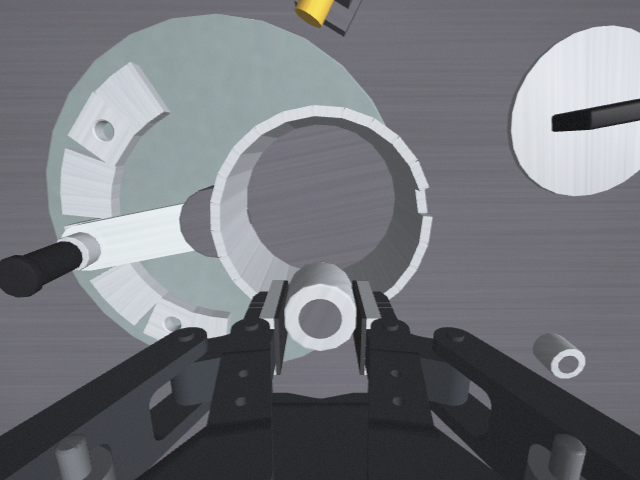

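Emit:
{"fn": "move_arm", "kwargs": {"deltas": [0.02, 0, 0, -0.03, 0, 0.02, 0, 0, -0.06, 0, 0.02, 0, 0, -0.075, 0, 0.02, 0, 0, -0.08, 0, 0.02, 0, 0, -0.08, 0, 0.037, 0, 0, -0.08, 0, 0.037, 0, 0, -0.08, 0, 0.037, 0, 0, -0.08, 0, 0.037, 0, 0, -0.04, 0, 0.037, 0, 0, 0, 0, 0.037, 0, 0, 0.03, 0, 0.037, 0, 0, 0.03, 0]}}

```text
clock: 13.9
position: [530.5, -71.9, 173.0]
tcp_rot: [-1.213, 1.204, 1.194]
force: [0.6, -0.1, 0.3]
finger_gap: 37.0
```

```bash
python3 - <<'E'
from h import *
st(); im,d,p=snap('wrist','w9'); C=cloud(d,p)
m=((C[...,2]>50)&(C[...,2]<80)&(np.hypot(C[...,0]-500.7,C[...,1]+71)<47)); q=C[m]; print(m.sum(),q.min(0),q.max(0),np.median(q,0))
im,d,p=snap('top','t5'); C=cloud(d,p); bosses(C)
E
```

```text
t 13.9 pos [530.5 -71.9 173. ] jaw 89.7 ax [ 0.013 -0.003 -1.   ] F [ 0.6 -0.1  0.3] gap 37.0 j [-0.2   0.09  1.46 -0.    1.57 -1.77]
1172 [511.81804728 -85.87210446  50.30384221] [541.29864962 -57.19852201  63.83441819] [525.43642233 -71.68828597  61.81462271]
[637.4 367.9  26.2] [29. 29. 15.] 105
[640.6 141.   26.6] [31. 29. 17.] 104
[613.  269.3  25.8] [28. 29. 13.] 107
[567.2 358.6  25.6] [30. 29. 14.] 109
[487.9 349.3  25.6] [29. 28. 15.] 115
```

Emit:
{"fn": "move_arm", "kwargs": {"deltas": [0.05, 0.016, 0.03, 0, -6, 0.05, 0.034, 0.063, 0, -12, 0.05, 0.052, 0.096, 0, -18, 0.05, 0.07, 0.129, 0, -24, 0.05, 0.088, 0.162, 0, -30, 0.05, 0.104, 0.192, -0.02, -36, 0.05, 0.112, 0.207, -0.055, -36, 0.05, 0.114, 0.21, -0.09, -36, 0.05, 0.114, 0.21, -0.12, -36, 0.05, 0.114, 0.21, -0.13, -36, 0.05, 0.114, 0.21, -0.13, -36, 0.05, 0.114, 0.21, -0.13, -36]}}

```text
clock: 15.0
position: [641.3, 138.4, 35.0]
tcp_rot: [-0.73, 1.445, 0.731]
force: [-0.2, -0.4, 0.7]
finger_gap: 50.1
```

```bash
python3 - <<'E'
from h import *
st(); im,d,p=snap('wrist','w10'); C=cloud(d,p); bosses(C)
E
```

```text
t 15.0 pos [641.3 138.4  35. ] jaw 53.6 ax [-0. -0. -1.] F [-0.2 -0.4  0.7] gap 50.1 j [ 0.16  0.55  1.19 -0.    1.41 -0.78]
[494.8 131.3  18.6] [ 5. 10.  1.] 63
[614.8 267.8  23.7] [30. 30. 11.] 4893
[641.7 139.3  23.5] [30. 30. 11.] 2858
```

Emit:
{"fn": "move_arm", "kwargs": {"deltas": [0.05, 0, 0, -0.025, 0, 0.05, 0, 0, -0.0375, 0, 0.05, 0, 0, -0.0375, 0, 0.02, 0, 0, -0.0375, 0, 0.02, 0, 0, -0.0375, 0, 0.02, 0, 0, -0.0375, 0, 0.02, 0, 0, -0.0375, 0, 0.02, 0, 0, -0.015, 0, 0.02, 0, 0, 0.02, 0, 0.02, 0, 0, 0.06, 0, 0.02, -0.01, -0.012, 0.09, 0, 0.02, -0.033, -0.04, 0.1, 0, 0.02, -0.058, -0.07, 0.1, 0, 0.02, -0.084, -0.1, 0.1, 0, 0.02, -0.109, -0.13, 0.1, 0, 0.02, -0.134, -0.16, 0.1, 0, 0.02, -0.155, -0.185, 0.1, 0, 0.02, -0.1625, -0.194, 0.1, 0, 0.02, -0.1625, -0.194, 0.1, 0, 0.02, -0.1625, -0.194, 0.1, 0], "newtons": 60}}

```text
clock: 16.72
position: [479.1, -55.3, 135.3]
tcp_rot: [-0.73, 1.443, 0.729]
force: [-0.2, 0.0, -0.7]
finger_gap: 28.0
```

```bash
python3 - <<'E'
from h import *
st()
E
```

```text
t 16.72 pos [479.1 -55.3 135.3] jaw 53.6 ax [ 0.001  0.    -1.   ] F [-0.2  0.  -0.7] gap 28.0 j [-0.19 -0.02  1.66  0.    1.51 -1.13]
```

Emit:
{"fn": "move_arm", "kwargs": {"deltas": [0.02, 0, 0, -0.03, 0, 0.02, 0, 0, -0.06, 0, 0.02, 0, 0, -0.077, 0, 0.02, 0, 0, -0.081, 0, 0.02, 0, 0, -0.081, 0, 0.037, 0, 0, -0.081, 0, 0.037, 0, 0, -0.081, 0, 0.037, 0, 0, -0.081, 0, 0.037, 0, 0, -0.05, 0, 0.037, 0, 0, -0.01, 0, 0.037, 0, 0, 0.025, 0, 0.05, 0.014, 0.033, 0.025, -6, 0.05, 0.029, 0.069, 0.025, -12, 0.05, 0.044, 0.105, 0.025, -18, 0.05, 0.059, 0.141, 0.025, -24, 0.05, 0.074, 0.177, 0.025, -30, 0.05, 0.089, 0.213, 0.025, -36, 0.05, 0.104, 0.249, 0.025, -36, 0.05, 0.119, 0.285, 0.015, -36, 0.05, 0.134, 0.317, -0.005, -36]}}

```text
clock: 18.38
position: [614.4, 265.0, 132.8]
tcp_rot: [-0.241, 1.551, 0.244]
force: [0.0, -0.7, 0.8]
finger_gap: 49.8
```

Emit:
{"fn": "move_arm", "kwargs": {"deltas": [0.05, 0.002, 0.006, -0.03, 0, 0.05, 0.002, 0.006, -0.065, 0, 0.05, 0.002, 0.006, -0.09, 0, 0.05, 0.002, 0.006, -0.095, 0, 0.05, 0.002, 0.006, -0.095, 0, 0.05, 0.002, 0.006, -0.095, 0]}}

```text
clock: 18.88
position: [615.6, 268.0, 36.7]
tcp_rot: [-0.241, 1.555, 0.242]
force: [0.1, 0.5, 1.3]
finger_gap: 50.2
```

```bash
cat >> h.py <<'E'
def pot(C,c=(500.7,-71.1)):
    m=((C[...,2]>48)&(C[...,2]<96)&(np.hypot(C[...,0]-c[0],C[...,1]-c[1])<46)).astype('uint8')
    n,l,s,k=cv2.connectedComponentsWithStats(m)
    for i in range(1,n):
        q=C[l==i]
        if len(q)>30: print('inpot',len(q),((q.min(0)+q.max(0))/2).round(1),(q.max(0)-q.min(0)).round(0),'top',np.percentile(q[:,2],90).round(1))
E
python3 - <<'E'
from h import *
st(); im,d,p=snap('wrist','w11'); C=cloud(d,p); bosses(C); im,d,p=snap('top','t11'); C=cloud(d,p); print('top');bosses(C); pot(C)
E
```

```text
t 18.88 pos [615.6 268.   36.7] jaw 17.7 ax [ 0.002  0.001 -1.   ] F [0.1 0.5 1.3] gap 50.2 j [0.36 0.58 1.13 0.   1.42 0.05]
[489.4 347.1  23.6] [31. 28. 11.] 4377
[568.9 357.9  23.8] [30. 30. 11.] 4363
[639.2 366.9  23.7] [30. 30. 11.] 4207
[614.7 268.4  23.5] [29. 30. 11.] 2806
top
[637.1 365.5  25.3] [29. 24. 12.] 75
[474.5 101.9  21.4] [26. 31.  7.] 66
inpot 117 [524.1 -68.6  58.8] [29. 27. 19.] top 64.5
inpot 119 [477.1 -52.2  58.1] [29. 27. 17.] top 64.2
```

Emit:
{"fn": "move_arm", "kwargs": {"deltas": [0.05, 0, 0, -0.025, 0, 0.05, 0, 0, -0.038, 0, 0.05, 0, 0, -0.038, 0, 0.02, 0, 0, -0.038, 0, 0.02, 0, 0, -0.038, 0, 0.02, 0, 0, -0.038, 0, 0.02, 0, 0, -0.038, 0, 0.02, 0, 0, -0.015, 0, 0.02, 0, 0, 0.02, 0, 0.02, 0, 0, 0.06, 0, 0.02, -0.008, -0.028, 0.09, 0, 0.02, -0.018, -0.063, 0.1, 0, 0.02, -0.029, -0.1, 0.1, 0, 0.02, -0.04, -0.138, 0.1, 0, 0.02, -0.051, -0.176, 0.1, 0, 0.02, -0.062, -0.214, 0.1, 0, 0.02, -0.073, -0.252, 0.1, 0, 0.02, -0.084, -0.29, 0.1, 0, 0.02, -0.095, -0.328, 0.1, 0, 0.02, -0.105, -0.362, 0.1, 0], "newtons": 60}}

```text
clock: 20.65
position: [508.9, -96.3, 135.4]
tcp_rot: [-0.242, 1.556, 0.241]
force: [0.1, -0.2, -1.6]
finger_gap: 28.4
```

Emit:
{"fn": "move_arm", "kwargs": {"deltas": [0.02, -0.001, -0.003, 0, 0, 0.02, -0.001, -0.003, 0, 0, 0.02, -0.001, -0.003, 0, 0]}}

```text
clock: 20.9
position: [508.9, -97.1, 135.1]
tcp_rot: [-0.241, 1.556, 0.242]
force: [0.2, 0.7, -1.6]
finger_gap: 27.9
```

```bash
python3 - <<'E'
from h import *
st()
E
```

```text
t 20.9 pos [508.9 -97.1 135.1] jaw 17.6 ax [ 0.001  0.    -1.   ] F [ 0.2  0.7 -1.6] gap 27.9 j [-0.26  0.08  1.55  0.    1.51 -0.57]
```

Emit:
{"fn": "move_arm", "kwargs": {"deltas": [0.02, 0, 0, -0.03, 0, 0.02, 0, 0, -0.06, 0, 0.02, 0, 0, -0.077, 0, 0.02, 0, 0, -0.081, 0, 0.02, 0, 0, -0.081, 0, 0.037, 0, 0, -0.081, 0, 0.037, 0, 0, -0.081, 0, 0.037, 0, 0, -0.081, 0, 0.037, 0, 0, -0.05, 0, 0.037, 0, 0, -0.01, 0, 0.037, 0, 0, 0.025, 0, 0.05, 0.005, 0.035, 0.025, -6, 0.05, 0.01, 0.075, 0.025, -12, 0.05, 0.015, 0.115, 0.025, -18, 0.05, 0.02, 0.155, 0.025, -24, 0.05, 0.025, 0.195, 0.025, -30, 0.05, 0.03, 0.235, 0.025, -36, 0.05, 0.035, 0.275, 0.025, -36, 0.05, 0.04, 0.315, 0.025, -36, 0.05, 0.045, 0.355, 0.025, -36]}}

```text
clock: 22.57
position: [553.3, 260.4, 159.4]
tcp_rot: [0.25, 1.557, -0.251]
force: [0.8, 0.2, 0.8]
finger_gap: 49.9
```

Emit:
{"fn": "move_arm", "kwargs": {"deltas": [0.05, 0.005, 0.035, 0, 0, 0.05, 0.01, 0.07, -0.01, 0, 0.05, 0.015, 0.095, -0.035, 0, 0.05, 0.015, 0.1, -0.07, 0, 0.05, 0.015, 0.1, -0.1, 0, 0.05, 0.015, 0.1, -0.12, 0, 0.05, 0.015, 0.1, -0.125, 0, 0.05, 0.015, 0.1, -0.125, 0, 0.05, 0.015, 0.1, -0.125, 0]}}

```text
clock: 23.32
position: [569.3, 358.2, 36.1]
tcp_rot: [0.252, 1.555, -0.25]
force: [0.6, 0.4, 0.2]
finger_gap: 50.2
```

```bash
python3 - <<'E'
from h import *
st(); im,d,p=snap('wrist','w12'); C=cloud(d,p); bosses(C); im,d,p=snap('top','t12'); C=cloud(d,p); print('top');bosses(C); pot(C)
E
```

```text
t 23.32 pos [569.3 358.2  36.1] jaw -18.3 ax [ 0.001  0.001 -1.   ] F [0.6 0.4 0.2] gap 50.2 j [ 0.51  0.59  1.13 -0.    1.42  0.83]
[639.1 367.3  23.7] [29. 30. 11.] 3277
[568.9 358.5  23.5] [29. 30. 11.] 2809
[492.4 357.   23.3] [22. 13. 10.] 948
top
inpot 240 [516.3 -81.3  58.3] [47. 53. 19.] top 64.3
inpot 123 [477.6 -52.2  57.3] [28. 27. 18.] top 64.0
```

Emit:
{"fn": "move_arm", "kwargs": {"deltas": [0.05, 0, 0, -0.025, 0, 0.05, 0, 0, -0.038, 0, 0.05, 0, 0, -0.038, 0, 0.02, 0, 0, -0.038, 0, 0.02, 0, 0, -0.038, 0, 0.02, 0, 0, -0.038, 0, 0.02, 0, 0, -0.038, 0, 0.02, 0, 0, -0.015, 0, 0.02, 0, 0, 0.02, 0, 0.02, 0, 0, 0.06, 0, 0.02, -0.005, -0.03, 0.09, 0, 0.02, -0.01, -0.068, 0.1, 0, 0.02, -0.016, -0.107, 0.1, 0, 0.02, -0.022, -0.146, 0.1, 0, 0.02, -0.028, -0.185, 0.1, 0, 0.02, -0.034, -0.224, 0.1, 0, 0.02, -0.04, -0.263, 0.1, 0, 0.02, -0.046, -0.302, 0.1, 0, 0.02, -0.052, -0.341, 0.1, 0, 0.02, -0.057, -0.378, 0.1, 0], "newtons": 60}}

```text
clock: 25.08
position: [511.1, -22.2, 135.4]
tcp_rot: [0.251, 1.555, -0.251]
force: [0.5, -0.6, -1.8]
finger_gap: 27.6
```

Emit:
{"fn": "move_arm", "kwargs": {"deltas": [0.02, -0.003, -0.0245, 0, 0, 0.02, -0.003, -0.0245, 0, 0, 0.02, -0.003, -0.0245, 0, 0, 0.02, -0.003, -0.0245, 0, 0]}}

```text
clock: 25.42
position: [508.9, -44.4, 135.1]
tcp_rot: [0.251, 1.555, -0.251]
force: [0.2, 0.6, -1.8]
finger_gap: 28.1
```

```bash
python3 - <<'E'
from h import *
st(); im,d,p=snap('wrist','w13'); C=cloud(d,p); pot(C)
E
```

```text
t 25.42 pos [508.9 -44.4 135.1] jaw -18.3 ax [ 0.001  0.    -1.   ] F [ 0.2  0.6 -1.8] gap 28.1 j [-0.16  0.06  1.57  0.    1.51  0.16]
inpot 1186 [479.3 -51.5  56.1] [29. 25. 16.] top 62.5
inpot 1095 [528.4 -70.   56. ] [28. 27. 16.] top 62.6
```

Emit:
{"fn": "move_arm", "kwargs": {"deltas": [0.02, 0, 0, -0.03, 0, 0.02, 0, 0, -0.06, 0, 0.02, 0, 0, -0.077, 0, 0.02, 0, 0, -0.081, 0, 0.02, 0, 0, -0.081, 0, 0.037, 0, 0, -0.081, 0, 0.037, 0, 0, -0.081, 0, 0.037, 0, 0, -0.081, 0, 0.037, 0, 0, -0.05, 0, 0.037, 0, 0, -0.01, 0, 0.037, 0, 0, 0.025, 0, 0.05, -0.002, 0.035, 0.025, -6, 0.05, -0.004, 0.075, 0.025, -12, 0.05, -0.006, 0.115, 0.025, -18, 0.05, -0.008, 0.155, 0.025, -24, 0.05, -0.01, 0.195, 0.025, -30, 0.05, -0.012, 0.235, 0.025, -36, 0.05, -0.014, 0.275, 0.025, -36, 0.05, -0.016, 0.315, 0.025, -36, 0.05, -0.018, 0.355, 0.025, -36]}}

```text
clock: 27.13
position: [490.0, 312.4, 159.5]
tcp_rot: [0.739, 1.441, -0.74]
force: [0.6, -0.6, 0.0]
finger_gap: 49.9
```

Emit:
{"fn": "move_arm", "kwargs": {"deltas": [0.05, -0.001, 0.03, -0.02, 0, 0.05, -0.001, 0.036, -0.055, 0, 0.05, -0.001, 0.0365, -0.09, 0, 0.05, -0.001, 0.0365, -0.12, 0, 0.05, -0.001, 0.0365, -0.125, 0, 0.05, -0.001, 0.0365, -0.125, 0, 0.05, -0.001, 0.0365, -0.125, 0]}}

```text
clock: 27.72
position: [490.5, 347.1, 36.4]
tcp_rot: [0.741, 1.44, -0.738]
force: [0.1, 0.3, -0.1]
finger_gap: 50.3
```

```bash
python3 - <<'E'
from h import *
st(); im,d,p=snap('wrist','w14'); C=cloud(d,p); bosses(C); im,d,p=snap('top','t14'); C=cloud(d,p); print('top');bosses(C); pot(C)
E
```

```text
t 27.72 pos [490.5 347.1  36.4] jaw -54.3 ax [ 0.002  0.001 -1.   ] F [ 0.1  0.3 -0.1] gap 50.3 j [ 0.55  0.4   1.39 -0.    1.36  1.5 ]
[631.  362.8  23.6] [14. 21. 11.] 965
[489.5 348.7  23.5] [30. 29. 11.] 2804
top
[637.1 368.   25.5] [29. 29. 15.] 107
inpot 478 [501.7 -67.6  58.1] [77. 80. 20.] top 64.5
```

Emit:
{"fn": "move_arm", "kwargs": {"deltas": [0.05, 0, 0.001, -0.025, 0, 0.05, 0, 0.001, -0.038, 0, 0.05, 0, 0.001, -0.038, 0, 0.02, 0, 0.001, -0.038, 0, 0.02, 0, 0.001, -0.038, 0, 0.02, 0, 0.001, -0.038, 0, 0.02, 0, 0.001, -0.038, 0, 0.02, 0, 0.001, -0.015, 0, 0.02, 0, 0, 0.02, 0, 0.02, 0, 0, 0.06, 0, 0.02, -0.001, -0.03, 0.09, 0, 0.02, -0.002, -0.07, 0.1, 0, 0.02, -0.003, -0.11, 0.1, 0, 0.02, -0.004, -0.15, 0.1, 0, 0.02, -0.005, -0.19, 0.1, 0, 0.02, -0.006, -0.23, 0.1, 0, 0.02, -0.007, -0.27, 0.1, 0, 0.02, -0.008, -0.31, 0.1, 0, 0.02, -0.009, -0.35, 0.1, 0, 0.02, -0.01, -0.39, 0.1, 0], "newtons": 60}}

```text
clock: 29.48
position: [479.4, -45.1, 135.3]
tcp_rot: [0.74, 1.44, -0.739]
force: [1.1, -0.2, -1.6]
finger_gap: 28.1
```

Emit:
{"fn": "move_arm", "kwargs": {"deltas": [0.02, -0.001, -0.035, 0, 0, 0.02, -0.001, -0.044, 0, 0, 0.02, -0.001, -0.044, 0, 0, 0.02, -0.001, -0.044, 0, 0, 0.02, -0.001, -0.044, 0, 0]}}

```text
clock: 29.9
position: [478.9, -86.2, 134.8]
tcp_rot: [0.739, 1.441, -0.738]
force: [0.4, 0.6, -1.7]
finger_gap: 28.1
```

```bash
python3 - <<'E'
from h import *
st(); im,d,p=snap('wrist','w15'); C=cloud(d,p); pot(C)
E
```

```text
t 29.9 pos [478.9 -86.2 134.8] jaw -54.3 ax [ 0.  0. -1.] F [ 0.4  0.6 -1.7] gap 28.1 j [-0.25 -0.01  1.64  0.    1.51  0.69]
inpot 1736 [510.7 -43.6  56.1] [29. 30. 16.] top 62.6
inpot 3359 [518.7 -83.6  56. ] [48. 54. 16.] top 62.7
inpot 1641 [479.2 -54.3  56. ] [29. 29. 16.] top 62.6
```

View pics/w15.png

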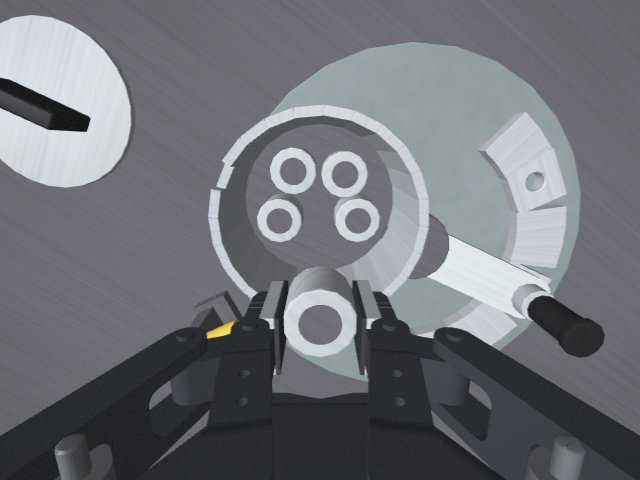

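Emit:
{"fn": "move_arm", "kwargs": {"deltas": [0.02, 0, 0, -0.03, 0, 0.02, 0, 0, -0.06, 0, 0.02, 0, 0, -0.077, 0, 0.02, 0, 0, -0.081, 0, 0.02, 0, 0, -0.081, 0, 0.037, 0, 0, -0.081, 0, 0.037, 0, 0, -0.081, 0, 0.037, 0, 0, -0.081, 0, 0.037, 0, 0, -0.05, 0, 0.037, 0, 0, -0.01, 0, 0.037, 0, 0, 0.025, 7, 0.05, -0.006, 0.035, 0.025, 14, 0.05, -0.012, 0.07, 0.025, 21, 0.05, -0.018, 0.105, 0.025, 28, 0.05, -0.024, 0.14, 0.025, 35, 0.05, -0.03, 0.175, 0.02, 42, 0.05, -0.036, 0.2, 0.01, 49, 0.05, -0.038, 0.212, 0, 56, 0.05, -0.038, 0.212, -0.01, 62, 0.05, -0.038, 0.212, -0.01, 62]}}

```text
clock: 31.62
position: [439.3, 125.6, 122.5]
tcp_rot: [-0.11, 1.572, 0.109]
force: [-0.4, 0.3, -0.5]
finger_gap: 49.8
```

Emit:
{"fn": "move_arm", "kwargs": {"deltas": [0.05, 0, 0, 0, 0, 0.05, 0, 0, 0, 0]}}

```text
clock: 31.78
position: [441.1, 124.5, 125.3]
tcp_rot: [-0.102, 1.568, 0.102]
force: [1.2, -0.7, 0.1]
finger_gap: 49.5
```

```bash
cat >> h.py <<'E'
def lid(C,c=(441,125.5)):
    n=np.hypot(C[...,0]-c[0],C[...,1]-c[1])
    q=C[(n<45)&(C[...,2]>46)&(C[...,2]<64)][:,:2].astype('float32'); b=cv2.minAreaRect(q); print('handle',len(q),b)
    q=C[(n<75)&(C[...,2]>14)&(C[...,2]<23)]; a=np.linalg.lstsq(np.c_[q[:,:2],np.ones(len(q))],q[:,2],rcond=None)[0]
    print('flange',len(q),q.mean(0).round(1),'tilt',a[:2].round(3),cv2.minEnclosingCircle(q[:,:2].astype('float32')))
E
python3 - <<'E'
from h import *
st(); im,d,p=snap('wrist','w16'); C=cloud(d,p); lid(C); im,d,p=snap('top','t16'); C=cloud(d,p); print('top'); pot(C);lid(C)
E
```

```text
t 31.78 pos [441.1 124.5 125.3] jaw 7.5 ax [ 0.001 -0.    -1.   ] F [ 1.2 -0.7  0.1] gap 49.5 j [ 0.19 -0.08  1.73 -0.    1.49  0.06]
handle 1589 ((441.2574462890625, 126.24185943603516), (12.025691032409668, 59.66156768798828), 10.111092567443848)
flange 16094 [440.7 130.2  17.7] tilt [ 0.001 -0.   ] ((440.4013366699219, 129.7254180908203), 62.32398986816406)
top
inpot 473 [502.  -67.4  57.9] [77. 80. 20.] top 64.2
inpot 121 [477.2 -52.   58.9] [29. 28. 18.] top 64.4
handle 28 ((442.42742919921875, 111.62213134765625), (11.68734359741211, 13.27085018157959), 8.264337539672852)
flange 413 [414.  134.3  17.9] tilt [ 0.003 -0.002] ((438.0308532714844, 130.97634887695312), 61.70052719116211)
```

View pics/w16.png

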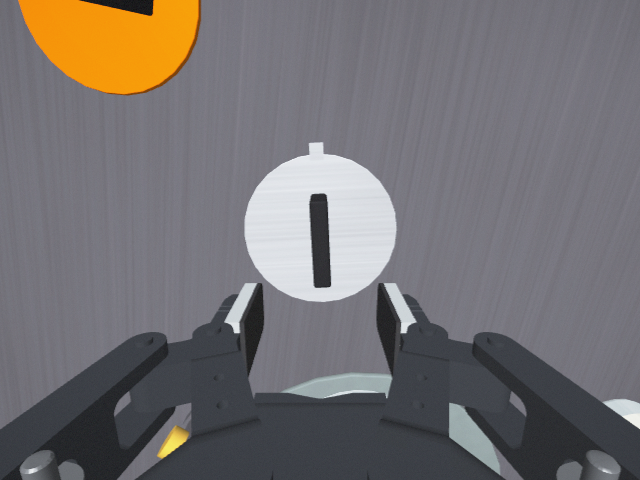

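Emit:
{"fn": "move_arm", "kwargs": {"deltas": [0.05, 0, 0.0015, -0.03, 2.6, 0.05, 0, 0.0015, -0.065, 2.6, 0.05, 0, 0.0015, -0.09, 2.6, 0.05, 0, 0.0015, -0.105, 2.6, 0.05, 0, 0.0015, -0.107, 2.6, 0.05, 0, 0.0015, -0.107, 2.6, 0.02, 0, 0.0015, -0.107, 2.6, 0.004, 0, 0.0015, -0.107, 2.6, 0.004, 0, 0.0015, -0.107, 2.6, 0.004, 0, 0.0015, -0.107, 2.6, 0.004, 0, 0.0015, -0.107, 2.6, 0.004, 0, 0.0015, -0.107, 2.6], "newtons": 90}}

```text
clock: 32.88
position: [441.8, 126.4, 19.3]
tcp_rot: [-0.14, 1.563, 0.141]
force: [-1.1, -0.3, 7.2]
finger_gap: 11.0
```

```bash
python3 - <<'E'
from h import *
st()
E
```

```text
t 32.88 pos [441.8 126.4  19.3] jaw 10.3 ax [ 0.003  0.    -1.   ] F [-1.1 -0.3  7.2] gap 11.0 j [ 0.2   0.05  1.83 -0.    1.26  0.02]
```

Emit:
{"fn": "move_arm", "kwargs": {"deltas": [0.004, 0, 0, 0.01, 0, 0.004, 0, 0, 0.03, 0, 0.004, 0, 0, 0.06, 0, 0.004, 0, 0, 0.095, 0, 0.004, 0, 0, 0.12, 0, 0.004, 0, 0, 0.13, 0, 0.004, 0, 0, 0.13, 0]}}

```text
clock: 33.47
position: [441.8, 126.5, 150.3]
tcp_rot: [-0.14, 1.561, 0.141]
force: [0.0, -0.1, -4.6]
finger_gap: 10.4
```

```bash
python3 - <<'E'
from h import *
st(); im,d,p=snap('wrist','w17'); C=cloud(d,p); print(p['position'])
q=C[(C[...,2]>135)&(C[...,2]<175)&(np.hypot(C[...,0]-441,C[...,1]-126)<75)]
print(len(q)); m=(q[:,1]>150)&(q[:,2]<165); q=q[m]; print(len(q),np.median(q,0),np.linalg.lstsq(np.c_[q[:,:2]-[441,126],np.ones(len(q))],q[:,2],rcond=None)[0])
E
```

```text
t 33.47 pos [441.8 126.5 150.3] jaw 10.3 ax [ 0.005  0.001 -1.   ] F [ 0.  -0.1 -4.6] gap 10.4 j [ 0.2  -0.1   1.7   0.    1.54  0.02]
[429.55996455 191.17642638 299.2175839 ]
30044
13587 [439.76435692 164.53158015 148.66107887] [ 3.04228542e-03 -1.70286451e-02  1.49469410e+02]
```

View pics/w17.png

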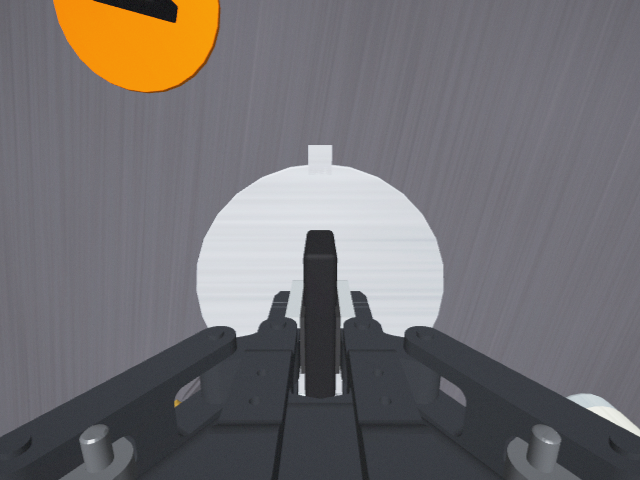

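Emit:
{"fn": "move_arm", "kwargs": {"deltas": [0.004, 0.006, -0.02, 0, 0, 0.004, 0.015, -0.05, 0, 0, 0.004, 0.025, -0.083, 0, 0, 0.004, 0.035, -0.116, 0, 0, 0.004, 0.045, -0.15, 0, 0, 0.004, 0.053, -0.178, 0, 0, 0.004, 0.058, -0.194, 0, 0, 0.004, 0.059, -0.1975, 0, 0.8, 0.004, 0.059, -0.1975, 0, 0.8, 0.004, 0.059, -0.1975, 0, 0.8, 0.004, 0.059, -0.1975, 0, 0.8]}}

```text
clock: 34.43
position: [499.2, -70.1, 146.7]
tcp_rot: [-0.152, 1.567, 0.153]
force: [0.1, -0.0, -4.1]
finger_gap: 10.5
```

```bash
python3 - <<'E'
from h import *
st(); im,d,p=snap('wrist','w18'); C=cloud(d,p)
n=np.hypot(C[...,0]-500.7,C[...,1]+71.1)
q=C[(C[...,2]>140)&(C[...,2]<160)&(n<75)&(C[...,1]>-60)]
# key: points beyond 60mm
k=q[np.hypot(q[:,0]-500.7,q[:,1]+71.1)>60.5]; km=k.mean(0); print('key',len(k),km, np.degrees(np.arctan2(km[1]+71.1,km[0]-500.7)))
o=q[np.hypot(q[:,0]-500.7,q[:,1]+71.1)>52]; 
# edge circle
hull=cv2.convexHull(q[(q[:,1]<-18)][:,:2].astype('float32'))[:,0]
m=(C[...,2]>140)&(C[...,2]<160)&(n<75)
e=m&~cv2.erode(m.astype('uint8'),np.ones((3,3))).astype(bool)
E=C[e]; rr=np.hypot(E[:,0]-500.7,E[:,1]+71.1); E=E[(rr>54)&(rr<60.3)][:,:2]; s=np.linalg.lstsq(np.c_[E*2,np.ones(len(E))],(E**2).sum(1),rcond=None)[0]; print('flange c',len(E),s[:2],np.sqrt(s[2]+s[:2]@s[:2]))
# pot rim from w15 and w8
for f in ('w8','w15'):
    _,d,p=load(f); C=cloud(d,p); n=np.hypot(C[...,0]-500.7,C[...,1]+71.1)
    a=np.degrees(np.arctan2(C[...,1]+71.1,C[...,0]-500.7)); m=(n>54)&(n<57)&(C[...,2]>101.5)
    h=np.histogram(a[m],bins=np.arange(80,124,1))[0]; print(f,dict(zip(range(80,123),h)))
E
```

```text
t 34.43 pos [499.2 -70.1 146.7] jaw 11.1 ax [-0.002  0.001 -1.   ] F [ 0.1 -0.  -4.1] gap 10.5 j [-0.21  0.03  1.58  0.    1.53 -0.41]
key 386 [487.2044885   -8.772906   145.01902225] 102.2174902149014
flange c 799 [499.53912645 -70.14571187] 57.05000666612599
w8 {80: np.int64(7), 81: np.int64(10), 82: np.int64(11), 83: np.int64(14), 84: np.int64(8), 85: np.int64(9), 86: np.int64(12), 87: np.int64(6), 88: np.int64(11), 89: np.int64(9), 90: np.int64(11), 91: np.int64(13), 92: np.int64(7), 93: np.int64(13), 94: np.int64(0), 95: np.int64(0), 96: np.int64(0), 97: np.int64(0), 98: np.int64(0), 99: np.int64(0), 100: np.int64(0), 101: np.int64(0), 102: np.int64(0), 103: np.int64(0), 104: np.int64(0), 105: np.int64(0), 106: np.int64(0), 107: np.int64(0), 108: np.int64(9), 109: np.int64(10), 110: np.int64(12), 111: np.int64(11), 112: np.int64(14), 113: np.int64(11), 114: np.int64(11), 115: np.int64(9), 116: np.int64(12), 117: np.int64(10), 118: np.int64(12), 119: np.int64(12), 120: np.int64(13), 121: np.int64(10), 122: np.int64(12)}
w15 {80: np.int64(12), 81: np.int64(9), 82: np.int64(13), 83: np.int64(11), 84: np.int64(14), 85: np.int64(10), 86: np.int64(11), 87: np.int64(11), 88: np.int64(12), 89: np.int64(13), 90: np.int64(12), 91: np.int64(12), 92: np.int64(6), 93: np.int64(0), 94: np.int64(0), 95: np.int64(0), 96: np.int64(0), 97: np.int64(0), 98: np.int64(0), 99: np.int64(0), 100: np.int64(0), 101: np.int64(0), 102: np.int64(0), 103: np.int64(0), 104: np.int64(0), 105: np.int64(0), 106: np.int64(4), 107: np.int64(13), 108: np.int64(10), 109: np.int64(13), 110: np.int64(12), 111: np.int64(9), 112: np.int64(8), 113: np.int64(10), 114: np.int64(12), 115: np.int64(9), 116: np.int64(10), 117: np.int64(10), 118: np.int64(10), 119: np.int64(10), 120: np.int64(13), 121: np.int64(7), 122: np.int64(13)}
```

Emit:
{"fn": "move_arm", "kwargs": {"deltas": [0.004, 0, 0, 0, -1, 0.004, 0, 0, -0.01, -1, 0.004, 0, 0, -0.02, -1, 0.004, 0, 0, -0.026, -1, 0.004, 0, 0, -0.026, -1, 0.004, 0, 0, -0.026, -1, 0.004, 0, 0, -0.026, -1]}}

```text
clock: 35.07
position: [499.9, -71.3, 121.8]
tcp_rot: [-0.138, 1.566, 0.138]
force: [-0.0, -0.4, -4.2]
finger_gap: 10.6
```

```bash
python3 - <<'E'
from h import *
st()
E
```

```text
t 35.07 pos [499.9 -71.3 121.8] jaw 10.1 ax [ 0. -0. -1.] F [-0.  -0.4 -4.2] gap 10.6 j [-0.21  0.05  1.61  0.    1.48 -0.39]
```

Emit:
{"fn": "move_arm", "kwargs": {"deltas": [0.004, 0, 0, -0.003, 0, 0.004, 0, 0, -0.006, 0, 0.004, 0, 0, -0.009, 0, 0.004, 0, 0, -0.009, 0, 0.004, 0, 0, -0.009, 0]}}

```text
clock: 35.48
position: [499.7, -71.3, 112.6]
tcp_rot: [-0.138, 1.566, 0.138]
force: [0.8, 0.5, -3.7]
finger_gap: 10.6
```

```bash
python3 - <<'E'
from h import *
st()
E
```

```text
t 35.48 pos [499.7 -71.3 112.6] jaw 10.1 ax [-0.  0. -1.] F [ 0.8  0.5 -3.7] gap 10.6 j [-0.21  0.06  1.62  0.    1.46 -0.39]
```

Emit:
{"fn": "move_arm", "kwargs": {"deltas": [0.004, 0, 0, -0.001, 0, 0.004, 0, 0, -0.002, 0, 0.004, 0, 0, -0.002, 0, 0.004, 0, 0, -0.002, 0]}}

```text
clock: 35.82
position: [500.0, -71.3, 112.4]
tcp_rot: [-0.138, 1.565, 0.138]
force: [-6.3, 2.1, 7.1]
finger_gap: 10.7
```

```bash
python3 - <<'E'
from h import *
st()
E
```

```text
t 35.82 pos [500.  -71.3 112.4] jaw 10.1 ax [ 0.001 -0.    -1.   ] F [-6.3  2.1  7.1] gap 10.7 j [-0.21  0.06  1.62  0.    1.46 -0.39]
```

Emit:
{"fn": "move_arm", "kwargs": {"deltas": [0.015, 0, 0, 0, 0, 0.03, 0, 0, 0, 0, 0.05, 0, 0, 0, 0, 0.06, 0, 0, 0, 0, 0.06, 0, 0, 0.03, 0, 0.06, 0, 0, 0.06, 0, 0.06, 0, 0, 0.09, 0, 0.06, 0, 0, 0.1, 0, 0.06, 0, 0, 0.1, 0]}}

```text
clock: 36.57
position: [501.1, -71.6, 214.1]
tcp_rot: [-0.139, 1.56, 0.136]
force: [-0.1, 0.8, -0.4]
finger_gap: 60.0
```

```bash
cat >> h.py <<'E'
def lidpot(C,c,z=111):
    n=np.hypot(C[...,0]-c[0],C[...,1]-c[1]); m=(abs(C[...,2]-z)<6)&(n<70)
    q=C[m]; x=np.c_[q[:,0]-c[0],q[:,1]-c[1],np.ones(len(q))]; a=np.linalg.lstsq(x,q[:,2],rcond=None)[0]; print('lid top plane',len(q),a.round(3))
    k=q[n[m]>60.5]; km=k.mean(0); print('key',len(k),km.round(1),np.degrees(np.arctan2(km[1]-c[1],km[0]-c[0])).round(1))
    h=C[(abs(C[...,2]-z-37)<7)&(n<50)][:,:2].astype('float32')
    if len(h)>5: print('handle',len(h),cv2.minAreaRect(h))
E
python3 - <<'E'
from h import *
st(); im,d,p=snap('wrist','w19'); C=cloud(d,p); lidpot(C,(500.2,-71.2)); im,d,p=snap('top','t19'); C=cloud(d,p); lidpot(C,(499,-69))
E
```

```text
t 36.57 pos [501.1 -71.6 214.1] jaw 10.1 ax [ 0.006 -0.001 -1.   ] F [-0.1  0.8 -0.4] gap 60.0 j [-0.21 -0.    1.48  0.    1.66 -0.39]
lid top plane 16544 [ 1.00000e-03 -1.00000e-03  1.10683e+02]
key 120 [489.1  -9.2 110.7] 100.2
handle 1638 ((500.0748596191406, -71.615234375), (11.787882804870605, 60.24351501464844), 10.183466911315918)
lid top plane 798 [-5.00000e-03  3.00000e-03  1.10556e+02]
key 0 [nan nan nan] nan
handle 72 ((496.3525695800781, -54.53645324707031), (12.330523490905762, 28.878488540649414), 8.728704452514648)h.py:44: RuntimeWarning: Mean of empty slice.
  k=q[n[m]>60.5]; km=k.mean(0); print('key',len(k),km.round(1),np.degrees(np.arctan2(km[1]-c[1],km[0]-c[0])).round(1))
  ret = um.true_divide(
```

Emit:
{"fn": "move_arm", "kwargs": {"deltas": [0.06, 0.006, -0.03, 0, 0, 0.06, 0.013, -0.065, 0, 0, 0.06, 0.02, -0.1, 0, 0, 0.06, 0.027, -0.137, 0, 0, 0.06, 0.033, -0.168, -0.02, 0, 0.06, 0.0355, -0.179, -0.05, 0, 0.06, 0.0355, -0.179, -0.08, 0, 0.06, 0.0355, -0.179, -0.08, 0, 0.06, 0.0355, -0.179, -0.08, 0, 0.06, 0.0355, -0.179, -0.08, 0]}}

```text
clock: 37.5
position: [535.5, -249.9, 131.6]
tcp_rot: [-0.139, 1.566, 0.138]
force: [0.5, -0.7, 0.3]
finger_gap: 59.7
```

```bash
python3 - <<'E'
from h import *
st(); im,d,p=snap('wrist','w20'); C=cloud(d,p)
m=((C[...,2]>87)&(C[...,2]<98)&(np.hypot(C[...,0]-536,C[...,1]+250)<25)); q=C[m]; print(m.sum(),((q.min(0)+q.max(0))/2).round(1),(q.max(0)-q.min(0)).round(1),np.median(q[:,2]))
v=np.array([20.4,-103.])
for t in range(5,51,5): print(t,(R.from_rotvec([0,0,np.radians(t)]).as_matrix()[:2,:2]@v-v).round(1))
E
```

```text
t 37.5 pos [ 535.5 -249.9  131.6] jaw 10.1 ax [ 0.001 -0.    -1.   ] F [ 0.5 -0.7  0.3] gap 59.7 j [-0.5   0.28  1.33  0.    1.53 -0.68]
1486 [ 534.4 -250.5   91. ] [25.6 25.4  7.5] 92.53927803120293
5 [8.9 2.2]
10 [17.6  5.1]
15 [26.   8.8]
20 [34.  13.2]
25 [41.6 18.3]
30 [48.8 24. ]
35 [55.4 30.3]
40 [61.4 37.2]
45 [66.9 44.6]
50 [71.6 52.4]
```

Emit:
{"fn": "move_arm", "kwargs": {"deltas": [0.06, 0, 0, -0.03, 0, 0.06, 0, 0, -0.06, 0, 0.06, 0, 0, -0.078, 0, 0.06, 0, 0, -0.084, 0, 0.06, 0, 0, -0.084, 0, 0.03, 0, 0, -0.084, 0, 0.014, 0, 0, -0.084, 0, 0.014, 0, 0, -0.084, 0, 0.014, 0, 0, -0.084, 0, 0.014, 0, 0, -0.084, 0], "newtons": 60}}

```text
clock: 38.38
position: [536.5, -250.9, 49.3]
tcp_rot: [-0.14, 1.563, 0.136]
force: [-1.6, -0.0, 6.8]
finger_gap: 23.5
```

```bash
python3 - <<'E'
from h import *
st()
E
```

```text
t 38.38 pos [ 536.5 -250.9   49.3] jaw 10.1 ax [ 0.004 -0.002 -1.   ] F [-1.6 -0.   6.8] gap 23.5 j [-0.5   0.36  1.41  0.    1.37 -0.68]
```

Emit:
{"fn": "move_arm", "kwargs": {"deltas": [0.014, 0, 0, 0.005, 0, 0.014, 0, 0, 0.01, 0, 0.014, 0, 0, 0.015, 0, 0.014, 0, 0, 0.016, 0, 0.014, 0, 0, 0.016, 0, 0.014, 0, 0, 0.016, 0]}}

```text
clock: 38.88
position: [534.9, -250.8, 61.8]
tcp_rot: [-0.138, 1.567, 0.137]
force: [4.1, -6.0, -9.4]
finger_gap: 23.4
```

```bash
python3 - <<'E'
from h import *
st()
E
```

```text
t 38.88 pos [ 534.9 -250.8   61.8] jaw 10.0 ax [-0.001 -0.001 -1.   ] F [ 4.1 -6.  -9.4] gap 23.4 j [-0.5   0.34  1.4  -0.    1.4  -0.68]
```

Emit:
{"fn": "move_arm", "kwargs": {"deltas": [0.014, 0, 0, 0.002, 0, 0.014, 0.0089, 0.0022, 0.002, 5, 0.014, 0.0176, 0.0051, 0.002, 10, 0.014, 0.026, 0.0088, 0.002, 15, 0.014, 0.034, 0.0132, 0.002, 20, 0.014, 0.0416, 0.0183, 0.002, 25, 0.014, 0.0488, 0.024, 0.002, 30, 0.014, 0.0554, 0.0303, 0.002, 35, 0.014, 0.0614, 0.0372, 0.002, 40, 0.014, 0.0669, 0.0446, 0.002, 45, 0.014, 0.0716, 0.0524, 0.002, 50, 0.014, 0.0716, 0.0524, 0.002, 50, 0.014, 0.0716, 0.0524, 0.002, 50, 0.014, 0.0716, 0.0524, 0.002, 50]}}

```text
clock: 40.05
position: [608.0, -197.8, 63.9]
tcp_rot: [-0.818, 1.41, 0.815]
force: [11.0, -3.4, -10.3]
finger_gap: 23.6
```

```bash
python3 - <<'E'
from h import *
o=st()
k=o['position'][:2]-[515.6,-147.3]; print(np.hypot(*k),np.degrees(np.arctan2(k[1],k[0])))
E
```

```text
t 40.05 pos [ 608.  -197.8   63.9] jaw 60.1 ax [ 0.003 -0.    -1.   ] F [ 11.   -3.4 -10.3] gap 23.6 j [-0.37  0.47  1.23  0.    1.44 -1.42]
105.29926674179309 -28.65078955231978
```

Emit:
{"fn": "move_arm", "kwargs": {"deltas": [0.014, 0, 0, -0.005, 0, 0.014, 0, 0, -0.01, 0, 0.014, 0, 0, -0.015, 0, 0.014, 0, 0, -0.017, 0, 0.014, 0, 0, -0.017, 0, 0.014, 0, 0, -0.017, 0]}}

```text
clock: 40.55
position: [608.3, -198.0, 49.4]
tcp_rot: [-0.818, 1.409, 0.814]
force: [6.1, -1.5, 2.1]
finger_gap: 23.9
```

```bash
python3 - <<'E'
from h import *
st()
E
```

```text
t 40.55 pos [ 608.3 -198.    49.4] jaw 60.1 ax [ 0.004 -0.001 -1.   ] F [ 6.1 -1.5  2.1] gap 23.9 j [-0.37  0.48  1.24  0.    1.41 -1.42]
```

Emit:
{"fn": "move_arm", "kwargs": {"deltas": [0.03, 0, 0, 0, 0, 0.05, 0, 0, 0, 0, 0.06, 0, 0, 0, 0, 0.06, 0, 0, 0, 0, 0.06, 0, 0, 0.03, 0, 0.06, 0, 0, 0.06, 0, 0.06, 0, 0, 0.09, 0, 0.06, 0, 0, 0.13, 0, 0.06, -0.03, 0, 0.16, 0, 0.06, -0.06, 0, 0.18, 0, 0.06, -0.06, 0, 0.18, 0, 0.06, -0.06, 0, 0.18, 0]}}

```text
clock: 41.55
position: [546.6, -198.2, 229.8]
tcp_rot: [-0.818, 1.41, 0.813]
force: [-0.0, -0.3, 0.1]
finger_gap: 60.4
```

```bash
python3 - <<'E'
from h import *
st(); im,d,p=snap('wrist','w21'); C=cloud(d,p)
m=((C[...,2]>83)&(C[...,2]<118)&(np.hypot(C[...,0]-607,C[...,1]+197)<25)); q=C[m]; print('knob',m.sum(),((q.min(0)+q.max(0))/2).round(1),(q.max(0)-q.min(0)).round(1),np.median(q[:,2]))
im2,d,p=snap('top','t21'); C=cloud(d,p); c=np.array([445,-107]); lidpot(C,c); 
m=(abs(C[...,2]-111)<6)&(np.hypot(C[...,0]-447,C[...,1]+110)<72); print(C[m].min(0),C[m].max(0))
cv2.imwrite('pics/f.png',np.hstack([cv2.resize(im,(400,300)),cv2.resize(im2[160:340,230:470],(400,300))])[:,:,::-1])
E
```

```text
t 41.55 pos [ 546.6 -198.2  229.8] jaw 60.0 ax [ 0.003 -0.001 -1.   ] F [-0.  -0.3  0.1] gap 60.4 j [-0.41  0.21  1.22  0.    1.71 -1.46]
knob 626 [ 606.7 -198.7   91.1] [24.7 25.3  7.9] 92.6379219921381
lid top plane 1032 [-3.00000e-03 -4.00000e-03  1.10745e+02]
key 7 [389.5 -76.4 111.3] 151.1
handle 139 ((446.0179748535156, -108.88777160644531), (11.787220001220703, 60.098724365234375), 60.30801773071289)
[ 387.25630452 -142.24436332  105.04701154] [502.87184676 -51.07672965 116.8750191 ]
```

View pics/f.png

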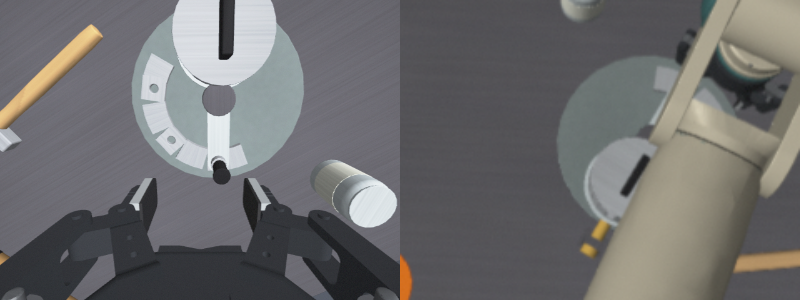

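```bash
python3 -c "
from h import *
print(r.job_done()); st()"
```

```text
the job is handed in; nothing more can be done
None
the job is handed in; nothing more can be done
```

The job is done and handed in at about 41.6 s on the robot's clock. The table was swung to hole 2, all five bosses went into the pot, the lid was seated, and the table was swung on to hole 3. `job_done()` gave no verdict.

**Last checks before handing in:**
- **Plunger:** the knob top was at z 92.6 mm (93 mm is home), so it is in hole 3.
- **Table:** the knob stands at about −29° around the axis, 50° on from station 2.
- **Lid:** its top was level at z 110.7 mm (111 mm is flush). At station 3 the handle direction, about 150°, matched the notch at about 151°.
- **Bosses:** the top camera showed five standing in the pot just before the lid went on. I did not see them again after that.
- **Bystanders:** I saw no contact with the tin, hammer or square, but I did not measure their final positions. The green boss and the orange lid were left alone.

**What disagreed or failed:**
- **Fingertips:** they were about 10 mm above the reported tool point, not 19 mm ahead of it as stated. I closed on nothing twice at the first boss, and one of those times the closed fingers rested on it with about 5 N. From then on I set the heights from the wrist camera's depth.
- **Cameras:** the top and wrist cameras differed by about 2 mm, and I followed the wrist camera.
- **Finger reading:** the gap read about 28 mm on the 30 mm bosses.

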